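Change over a curing chamber and lock its lid

ROBOT

A 6-joint arm with a two-finger parallel gripper is mounted at the origin on the work surface. World frame = base frame: x ahead of the robot, y to its left, z up, the work surface at z = 0. Lengths are in m, angles in rad, forces in N, time in s.
With the tool pointing down it reaches from about 0.225 to 0.875 m from the base axis. Payload 3.4 kg.
Tool frame: the origin (TCP) lies on the mounting face of the last link; the fingertips stand 173 mm ahead of it and the grasp point (between the pads) lies 155 mm ahead of it; z points along the fingers, y is the line along which they close (so a half turn about z gives the same grasp; the last joint's range is limited). The gripper opens to 85 mm and grips with 20 to 120 N. Pads are 22 mm wide; open, the fingers measure 114 mm over their backs; the gripper's body (76 mm by 85 mm) begins 54 mm behind the grasp point. The pads swing forward as they close: fully open they stand 13 mm farther back than shut.
Start: joints at [1.148, 0.276, 1.505, -0, 1.361, -0.121], TCP at [0.171, 0.549, 0.405] pointing down, gripper open.
Joint ranges: [-2.89, 2.89], [-0.75, 2.08], [0.22, 2.7], [-1.18, 4.32], [0.11, 2.71], [-2.7, 2.7]. Speed limits (rad/s): [2.57, 2.57, 3.14, 3.14, 3.14, 3.14].

INTERFACE

Orientations are given as a unit quaternion [w, x, y, z].
In Python, from rig import manip gives the robot as it stands.
- The arm moves only by the tool carry_out, never from a script. Its arguments are lists of equal length, an entry for each row: "linear": the shift along the world's x, y, z each as a share of 500 mm, from -1 to 1, a list of three; "angular": the turn, a rotation vector about the world's x, y, z each as a share of 0.08 rad, from -1 to 1, a list of three; "hand": the opening, from 0 (shut) to 1 (fully open). In form: {"linear": [[x, y, z], ...], "angular": [[rx, ry, rz], ...], "hand": [hand, ...]}. A call has 1 to 8 rows; each row shifts and turns the commanded pose from where the row before left it; what a row does not reach is not made up. A row lasts 1/12 s, in which the tool goes at most 41.7 mm and 7.16 degrees, less where a joint would pass 70% of its speed; a pose out of reach is approached as far as the arm can. A call with a number of a shift or a turn outside -1 to 1 is refused whole. A call with a gripper value outside its range is refused whole. The fingers move at their own pace and stop on an object; "force" is the grip in N (left out, the last holds). Time passes only in rows, so rows that do not move let the fingers close. It gives the time, the measured TCP pose, the force, the opening and the grip force at its end, in the units of the state.
- manip.get_state(): the state, without advancing time (a new reading comes with each control period).
- manip.get_image(name): name is "scene" or "top" or "wrist"; returns the picture (480x640x3 uint8, red, green, blue); there is no depth.
- manip.camera_params(name): a dict with "fx", "fy", "cx", "cy" (pixels), "view" (4x4, takes a point from world to camera coordinates); the wrist camera has in their place "hand_eye" (4x4, takes a point from camera to tool coordinates, whose origin is the TCP and whose axes are the flange's). Camera axes: x right, y down, z forward; pixel columns grow to the right and rows downward; lengths in m; the calibration is good to about 2 mm. A picture is of the moment at which its call begins: read the wrist's pose just before it. camera_params takes no time and is no camera call.
- manip.sign_off(): hands the job in; it is judged then, once.
The state is a dict: "clock": time; "qpos": joint angles; "qd": joint speeds; "effort": joint torques, N m; "position": TCP position; "ee_rot": TCP orientation; "contact_force": force on the tool from outside, world axes, zero at the start; "moment": the same for the moment, N m; "width": finger opening in m; "gripper_force": force on a finger pad.
Only numpy, scipy, OpenCV 4.12 (cv2) and the standard library are available. Lean on these libraries where they do the work, as an engineer would, in place of code of your own. Each camera call takes 0.05 s, during which the arm holds its last target. There are 200 camera calls.

TASK

The curing chamber on the studio bench is ready for its next batch: lift the finished white casting out and stand it upright on the cork mat, then stand every mould waiting on the tray upright on the chamber's floor. Press the chamber's lid shut until it snaps past its catch, and only then turn the lock collar on the lid clockwise until its pointer is in line with the locked mark, not past it. Leave the other things on the bench where they are.

Things in the scene. Friction and masses are not known exactly. Their poses are not given: they have to be found in the camera images.
- chamber: the blue curing chamber, a fixed open-topped box, outside 260 (its x) by 210 (its y) by 90 mm high, walls and floor 8 mm, so inside 244 by 194 mm; its inner floor is 8 mm above the table. Origin at the centre of its underside. The lid is hinged along the rim of its -y side; the catch is in the middle of its +y side.
- lid (a joint): angle of the chamber's aluminium lid (rad): 0 shut, 1.7 to 1.85 standing open at the start, stop at 1.9. Stiff hinge (0.8 N m friction; lid and collar 0.42 kg): it stays where it is left. From about 0.08 to 0.03 rad a nib on its tongue snaps past a sprung ball in the chamber's wall: about 10 N at the free edge shuts it; then the ball holds it.
- lid_hinge (a point): middle of the lid's hinge line: in the chamber's frame x 0, y -105, z 90 mm; the line runs along the chamber's x. The lid plate is 260 mm wide, reaches 232 mm from this line and is 12 mm thick, its underside in the plane of the line. A tongue 60 mm wide hangs 25 mm below the middle of the free edge.
- lid_lip (a point): point on the lid's outer (upper) face, 215 mm from the hinge line, mid-width, 17 mm short of the free edge; a good place to push. When the lid is shut: chamber frame x 0, y 110, z 102 mm.
- collar (a joint): angle of the lock collar on the lid (rad): 0 to 0.3 at the start (unlocked), 1.3 with its pointer at the locked mark, end stop at 1.6 (past the mark). It grows as the collar turns clockwise seen from outside (above, when the lid is shut). About 0.2 N m of friction; stays where left.
- collar_axis (a point): centre of the grey collar on the lid's outer face, 110 mm from the hinge line, mid-width. A flat ring 118 mm across, 14 mm high, with two upright lugs half a turn apart, each 14 mm thick in the turning direction and 34 mm long radially, centres 47 mm from the axis, tops 48 mm above the lid's face. One lug has a dark stripe on top and a small dark pointer at its foot.
- collar_pointer (a point): centre of the top of the lug with the pointer, 47 mm from the collar's axis. With the lid shut it lies at angle (pi/2 + 1.3 - joint value) about the collar's axis, measured anticlockwise from above from the chamber's x.
- lock_mark (a point): the locked mark: a dark bar, 7 by 36 mm, on the lid's outer face between the collar and the middle of the free edge, on the line from the collar's axis along the lid's mid-width.
- casting: the finished casting: white pedestal 78 mm tall, foot 72 mm across and 14 mm high tapering to a 40 mm diameter stem from 30 to 66 mm height, with a 52 mm cap above; about 0.14 kg. Stands in the chamber at the start. Origin at the centre of its foot's underside, z up.
- mat: cork mat lying on the table, 150 (x) by 130 (y) mm, 6 mm thick, fixed. Origin at the centre of its underside.
- tray: flat steel tray, 220 by 220 mm, 4 mm thick, fixed, on which the moulds wait. Origin at the centre of its underside.
- brush_jar: bystander: white jar of brushes, 72 mm across, brushes up to about 200 mm high.
- varnish: bystander: amber bottle, 54 mm across, 130 mm tall.
- paint_jar: bystander: yellow paint jar, 60 mm across, 60 mm tall.
- tip_box: bystander: cardboard box 90 by 130 by 40 mm.
- mould0: a waiting mould: plain aluminium cylinder with two thin dark bands, 56 mm diameter, 64 mm tall, about 0.3 kg, standing upright on the tray at the start (two to four are present, None if absent). Origin at the centre of its underside, z up its axis.
- mould1: a waiting mould: plain aluminium cylinder with two thin dark bands, 56 mm diameter, 64 mm tall, about 0.3 kg, standing upright on the tray at the start (two to four are present, None if absent). Origin at the centre of its underside, z up its axis.
- mould2: a waiting mould: plain aluminium cylinder with two thin dark bands, 56 mm diameter, 64 mm tall, about 0.3 kg, standing upright on the tray at the start (two to four are present, None if absent). Origin at the centre of its underside, z up its axis.
- mould3: a waiting mould: plain aluminium cylinder with two thin dark bands, 56 mm diameter, 64 mm tall, about 0.3 kg, standing upright on the tray at the start (two to four are present, None if absent). Origin at the centre of its underside, z up its axis.
Mind the look-alikes: they are no part of the job. What is shaped like the mould3 but green, purple or red is not meant.

How it is judged:
On the way, in this order (a step that is already met when the one before it is completed fails the run):
1. the casting stands on the mat and every mould present stands in the chamber (x of casting in the frame of mat between -0.075 and 0.075 m and y of casting in the frame of mat between -0.065 and 0.065 m and z of casting in the frame of mat below 0.014 m and angle between each of casting, mould0, mould1, mould2, mould3's own z axis and vertical below 0.2 rad and x of mould0 in the frame of chamber between -0.122 and 0.122 m and y of mould0 in the frame of chamber between -0.097 and 0.097 m and z of each of mould0, mould1, mould2, mould3 in the frame of chamber below 0.02 m and x of mould1 in the frame of chamber between -0.122 and 0.122 m and y of mould1 in the frame of chamber between -0.097 and 0.097 m and x of mould2 in the frame of chamber between -0.122 and 0.122 m and y of mould2 in the frame of chamber between -0.097 and 0.097 m and x of mould3 in the frame of chamber between -0.122 and 0.122 m and y of mould3 in the frame of chamber between -0.097 and 0.097 m and value of joint lid above 0.3 rad), for 0.2 s.
2. the lid is pressed shut past its catch (value of joint lid below 0.025 rad), for 0.2 s.
3. the lock collar's pointer is at the locked mark (value of joint lid below 0.025 rad and value of joint collar between 1.2 and 1.4 rad), for 0.2 s.
At the end, for the whole second after the job is handed in: The casting stands upright (within 0.2 rad) with its foot's centre over the cork mat; every mould present stands upright (within 0.2 rad) on the chamber's floor; the lid is within 0.025 rad of shut; the collar is within 0.1 rad of the locked mark (joint 1.2 to 1.4) (all of step 3 and x of casting in the frame of mat between -0.075 and 0.075 m and y of casting in the frame of mat between -0.065 and 0.065 m and z of casting in the frame of mat below 0.014 m and angle between each of casting, mould0, mould1, mould2, mould3's own z axis and vertical below 0.2 rad and x of mould0 in the frame of chamber between -0.122 and 0.122 m and y of mould0 in the frame of chamber between -0.097 and 0.097 m and z of each of mould0, mould1, mould2, mould3 in the frame of chamber below 0.02 m and x of mould1 in the frame of chamber between -0.122 and 0.122 m and y of mould1 in the frame of chamber between -0.097 and 0.097 m and x of mould2 in the frame of chamber between -0.122 and 0.122 m and y of mould2 in the frame of chamber between -0.097 and 0.097 m and x of mould3 in the frame of chamber between -0.122 and 0.122 m and y of mould3 in the frame of chamber between -0.097 and 0.097 m); the robot touches nothing.
It fails at once if the collar is turned towards locked (past 0.8 rad) while the lid is not shut (value of joint collar above 0.8 rad and value of joint lid above 0.06 rad).
It fails at once if a bystander is moved more than 40 mm (distance of any of brush_jar, varnish, paint_jar, tip_box from where it was at the start of the episode above 0.04 m).
Of mould0, mould1, mould2, mould3 only 2 to 4 are there at a start; the rules pass over those that are not, and their reading is None.
At some moment in a run one of mould0, mould1, mould2, mould3, casting may be knocked a few centimetres aside while the robot is not near it.
It also fails if it takes over 210 s, if anything falls off the work surface, if the arm or the gripper's body presses on something with over 40 N, if the wrist force passes 120 N, or if a joint passes its speed limit or range.

## Working session

There is one attempt and no reset: what is moved stays moved. The work goes in short steps, Python scripts to look and compute and a tool call to move; the robot and the scene stay as the last step left them, time stands still between calls to the robot, and variables do not carry over. Pictures are saved under pics/ and viewed, at most 17 in all, crops included, and the job is handed in when it is done.

Besides the shell and the picture viewer there is one more tool, called after "Call:" as name(argument=value, ...), one argument or row to a line, values as JSON. carry_out: Moves the arm, as the interface text tells. Its arguments: {"type":"object","properties":{"linear":{"type":"array"},"angular":{"type":"array"},"hand":{"type":"array"},"force":{"type":"number"}},"required":["linear","angular","hand"]}

```bash
mkdir -p pics; ls; python3 - <<'E'
from rig import manip
import cv2,numpy as np
for n in("scene","top"):
    im=manip.get_image(n); cv2.imwrite(f"pics/{n}0.png",im[:,:,::-1])
    p=manip.camera_params(n); print(n,p["fx"],p["fy"],p["cx"],p["cy"],np.round(p["view"],4).tolist())
p=manip.camera_params("wrist");print({k:np.round(v,4).tolist() for k,v in p.items()})
print(manip.get_state())
E
```

```text
pics
scene 616.1750525676177 616.1750525676177 323.8421880370105 246.7591891403908 [[0.2053, 0.9787, -0.0052, -0.183], [0.8155, -0.174, -0.5519, -0.4181], [-0.5411, 0.1091, -0.8339, 1.6336], [0.0, 0.0, 0.0, 1.0]]
top 489.8329687372194 489.8329687372194 314.8716708712355 233.5459204079081 [[0.029, -0.9995, 0.0075, 0.0026], [-0.9983, -0.0294, -0.0497, 0.6264], [0.0499, -0.0061, -0.9987, 1.1312], [0.0, 0.0, 0.0, 1.0]]
{'fx': 337.8798, 'fy': 337.8798, 'cx': 318.9983, 'cy': 246.4499, 'hand_eye': [[-0.001, -0.9504, -0.3109, 0.0799], [1.0, -0.0009, -0.0003, -0.0004], [0.0, -0.3109, 0.9504, 0.0297], [0.0, 0.0, 0.0, 1.0]]}
{'clock': 0.1, 'qpos': array([ 1.14800487e+00,  2.76536155e-01,  1.50602599e+00,  2.16940658e-05,
        1.36069619e+00, -1.21002789e-01]), 'qd': array([-0.00025871, -0.0026958 , -0.00428309, -0.0009783 , -0.0014242 ,
        0.00087857]), 'effort': array([ 8.60285800e-04, -4.17704165e+01, -2.46404278e+01, -2.31706335e-04,
        5.93707489e-03,  1.15816817e-05]), 'position': array([0.17083017, 0.54883721, 0.40391571]), 'ee_rot': array([-2.33884247e-04,  1.50324555e-01,  9.88636351e-01, -7.99396702e-04]), 'contact_force': array([ 0.24509475, -0.53761729, -0.10301589]), 'moment': array([-0.00016743, -0.01684312,  0.00666496]), 'gripper_force': 0.0, 'width': 0.08532876312958101}
```

View pics/top0.png

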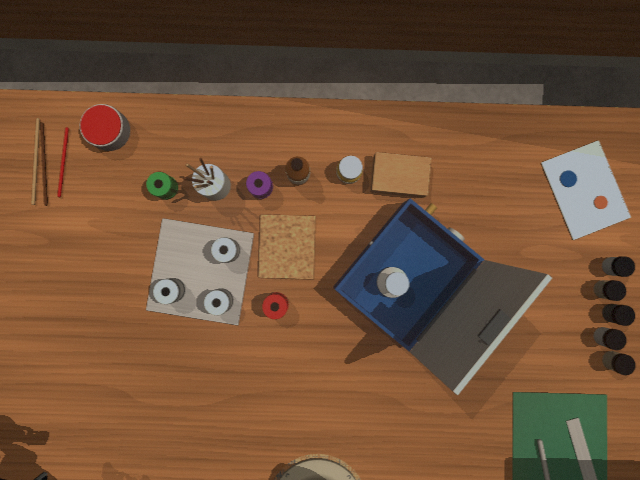

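View pics/scene0.png

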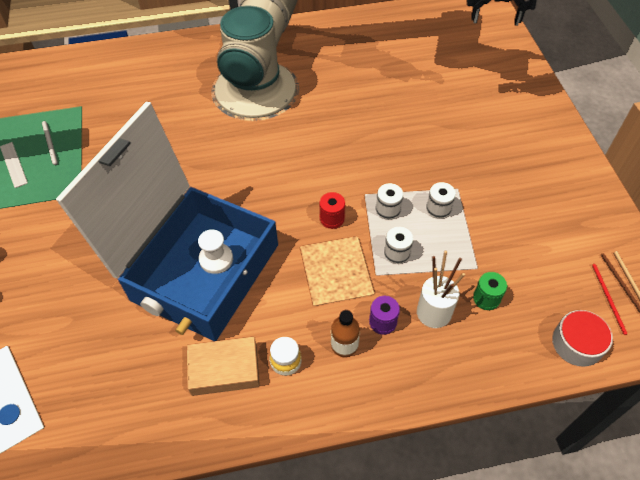

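The scene has three silver moulds on the tray: top view (224,250), (166,291), (217,302). The green (159,184), purple (259,184) and red (275,306) ones off the tray are look-alikes. I'll confirm them in a crop while measuring.

```bash
cat > h.py <<'E'
from rig import manip
import cv2,numpy as np
from scipy.spatial.transform import Rotation as R
def cam(n,st=None):
    p=manip.camera_params(n); K=np.array([[p["fx"],0,p["cx"]],[0,p["fy"],p["cy"]],[0,0,1]])
    if n=="wrist":
        q=st["ee_rot"]; T=np.eye(4); T[:3,:3]=R.from_quat([q[1],q[2],q[3],q[0]]).as_matrix(); T[:3,3]=st["position"]
        V=np.linalg.inv(T@np.array(p["hand_eye"]))
    else: V=np.array(p["view"])
    return K,V
def cast(C,uv,z):
    K,V=C; d=V[:3,:3].T@np.linalg.solve(K,[uv[0],uv[1],1]); o=-V[:3,:3].T@V[:3,3]
    return o+d*(z-o[2])/d[2]
def proj(C,P):
    K,V=C; c=V[:3,:3]@np.asarray(P)+V[:3,3]; return (K@c)[:2]/c[2]
def shot(n):
    st=manip.get_state(); im=manip.get_image(n)[:,:,::-1].copy(); return im,cam(n,st),st
E
python3 - <<'E'
from h import *
im=cv2.imread("pics/top0.png"); C=cam("top")
hsv=cv2.cvtColor(im,cv2.COLOR_BGR2HSV)
# dark spots on tray
m=((hsv[...,2]<70)*255).astype(np.uint8); m[:215]=0;m[330:]=0;m[:,:145]=0;m[:,255:]=0
n,_,s,c=cv2.connectedComponentsWithStats(m)
for i in range(1,n):
    if s[i,4]>15: print("spot",np.round(c[i],1),s[i,4],np.round(cast(C,c[i],0.068),3))
blue=cv2.inRange(hsv,(100,90,30),(125,255,255)); blue[:190]=0;blue[360:]=0;blue[:,:320]=0;blue[:,500:]=0
k=max(cv2.findContours(blue,0,2)[0],key=cv2.contourArea)
print("blue",cv2.approxPolyDP(cv2.convexHull(k),5,True)[:,0].tolist())
def quad(mask,z,name):
    k=max(cv2.findContours(mask,0,2)[0],key=cv2.contourArea); b=cv2.minAreaRect(k)
    P=[cast(C,q,z)[:2] for q in cv2.boxPoints(b)]
    print(name,np.round(b[0],1),np.round(cast(C,b[0],z),3),np.round(P,3).tolist(),[round(np.linalg.norm(P[i]-P[i-1]),3) for i in range(4)])
cork=cv2.inRange(hsv,(8,60,150),(25,190,255)); cork[:205]=0;cork[290:]=0;cork[:,:255]=0;cork[:,325:]=0
cork=cv2.morphologyEx(cork,cv2.MORPH_OPEN,np.ones((5,5)))
quad(cork,0.006,"mat")
a=cv2.resize(im[160:330,130:330],(640,544),interpolation=cv2.INTER_CUBIC);cv2.imwrite("pics/c1.png",a)
b=cv2.resize(im[190:400,320:560],None,fx=2.8,fy=2.8,interpolation=cv2.INTER_CUBIC);cv2.imwrite("pics/c2.png",b)
E
```

```text
spot [223.2 249.4] 48 [0.582 0.224 0.068]
spot [176.6 287.5] 27 [0.495 0.324 0.068]
spot [165.2 291.4] 52 [0.485 0.349 0.068]
spot [216.  302.4] 50 [0.464 0.236 0.068]
blue [[410, 199], [483, 259], [408, 349], [335, 289]]
mat [287. 244.] [0.6   0.086 0.006] [[0.676, 0.152], [0.68, 0.024], [0.524, 0.02], [0.521, 0.147]] [np.float64(0.156), np.float64(0.128), np.float64(0.156), np.float64(0.127)]
```

View pics/c1.png

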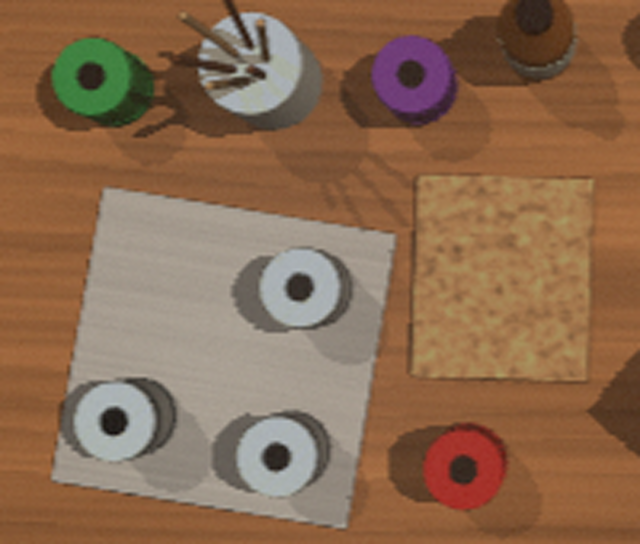

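View pics/c2.png

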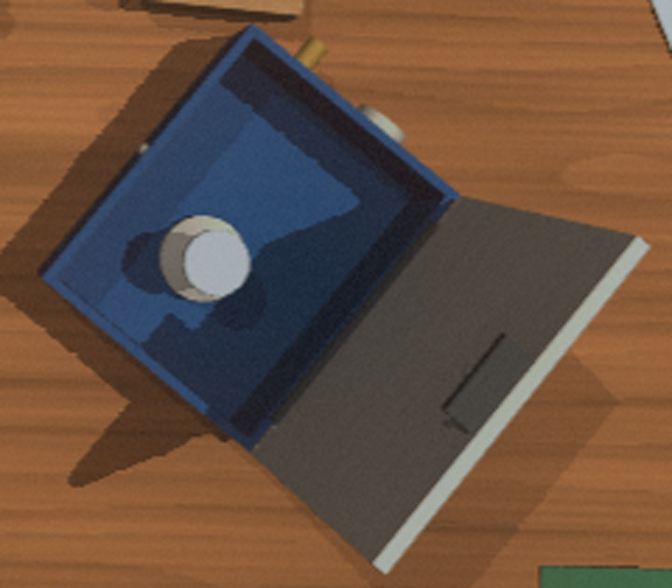

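Crops confirm: three silver moulds on the tray are meant (green/purple/red off it are not). The casting's cap is at about top (397,284). The catch is on the upper-left wall, and the lid is hinged at the lower right with its free edge from (549,277) to (457,393).

```bash
python3 - <<'E'
from h import *
im=cv2.imread("pics/top0.png"); C=cam("top"); S=cam("scene")
c=[(410,199),(483,259),(408,349),(335,289)]
P=np.array([cast(C,q,0.09)[:2] for q in c]); print(np.round(P,3).tolist(),[round(float(np.linalg.norm(P[i]-P[i-1])),3) for i in range(4)])
ctr=P.mean(0); ex=(P[0]-P[3])+(P[1]-P[2]); 
# chamber +y from hinge side (P1,P2) to catch side (P0,P3)
ey=(P[0]-P[1])+(P[3]-P[2]); ex=(P[1]-P[2])+(P[0]-P[3])
yaw=np.arctan2(ex[1],ex[0]); yaw2=np.arctan2(ey[1],ey[0])-np.pi/2
print("ctr",ctr,yaw,yaw2)
# scene view check: top rim corners
for x in(-.13,.13):
  for y in(-.105,.105):
    w=ctr+R.from_euler('z',yaw).as_matrix()[:2,:2]@[x,y]; print((x,y),np.round(proj(S,[*w,.09])),np.round(proj(C,[*w,.09])))
cap=(397.5,284); print("cast",cast(C,cap,.086), proj(S,cast(C,cap,.086)))
# top edge of lid: lower/outer strip
e=np.array([(320+640/2.8,190+240/2.8),(320+383/2.8,190+570/2.8)])
for z in(.30,.31,.32): 
  q=np.array([cast(C,p,z)[:2] for p in e]); l=(q.mean(0)-ctr)@R.from_euler('z',yaw).as_matrix()[:2,:2]
  print(z,np.round(l,3),np.linalg.norm(q[0]-q[1]),"ang",np.arctan2(z-.09,l[1]+.105))
s=cv2.imread("pics/scene0.png"); hs=cv2.cvtColor(s,cv2.COLOR_BGR2HSV)
w=((hs[...,1]<50)&(hs[...,2]>150)).astype(np.uint8)*255; w[:225]=0;w[275:]=0;w[:,:190]=0;w[:,:190]=0;w[:,240:]=0
print("scene cast bbox",cv2.boundingRect(w))
for p in [(.582,.224),(.485,.349),(.464,.236)]: print(np.round(proj(S,[*p,.068])))
E
```

```text
[[0.705, -0.186], [0.577, -0.348], [0.378, -0.188], [0.503, -0.026]] [0.257, 0.206, 0.256, 0.204]
ctr [ 0.54067177 -0.18687655] -0.6735084482799274 -0.6608268041442141
(-0.13, -0.105) [190. 187.] [408. 351.]
(-0.13, 0.105) [274. 222.] [334. 288.]
(0.13, -0.105) [116. 279.] [484. 259.]
(0.13, 0.105) [206. 322.] [410. 198.]
cast [ 0.51734473 -0.16269546  0.086     ] [208.60434049 239.29070239]
0.3 [ 0.003 -0.156] 0.2620798915601798 ang 1.8109395479943045
0.31 [ 0.002 -0.152] 0.25903565237498893 ang 1.7832346237656644
0.32 [ 0.    -0.148] 0.25599141318979807 ang 1.7576452630782333
scene cast bbox (198, 229, 34, 44)
[398. 237.]
[441. 192.]
[389. 193.]
```

Call:
carry_out(
  linear=[
    [0.034,-0.07,0],
    [0.034,-0.07,0],
    [0.034,-0.07,0],
    [0.034,-0.07,0],
    [0.034,-0.07,0],
    [0.034,-0.07,0],
    [0.034,-0.07,0],
    [0.034,-0.07,0],
  ],
  angular=[
    [0,0,-0.91],
    [0,0,-0.91],
    [0,0,-0.91],
    [0,0,-0.91],
    [0,0,-0.92],
    [0,0,0],
    [0,0,0],
    [0,0,0],
  ],
  hand=[1,1,1,1,1,1,1,1],
)

```text
clock: 0.77
position: [0.307, 0.2672, 0.4045]
ee_rot: [-0.0, 0.327, 0.945, -0.0]
contact_force: [0.5, 0.2, 0.9]
width: 0.0854
gripper_force: 0.0
```

Call:
carry_out(
  linear=[
    [0.034,-0.07,0],
    [0.034,-0.07,0],
    [0.034,-0.07,0],
    [0.034,-0.07,0],
    [0.034,-0.07,0],
    [0.034,-0.07,0],
    [0.034,-0.07,0],
    [0.034,-0.07,0],
  ],
  angular=[
    [0,0,0],
    [0,0,0],
    [0,0,0],
    [0,0,0],
    [0,0,0],
    [0,0,0],
    [0,0,0],
    [0,0,0],
  ],
  hand=[1,1,1,1,1,1,1,1],
)

```text
clock: 1.43
position: [0.4431, -0.0129, 0.4045]
ee_rot: [-0.0, 0.327, 0.945, 0.0]
contact_force: [1.3, 0.8, 0.3]
width: 0.0858
gripper_force: 0.0
```

Call:
carry_out(
  linear=[
    [0.034,-0.07,0],
    [0.034,-0.07,0],
    [0.034,-0.07,0],
    [0.034,-0.07,0],
    [0,0,0],
    [0,0,0],
  ],
  angular=[
    [0,0,0],
    [0,0,0],
    [0,0,0],
    [0,0,0],
    [0,0,0],
    [0,0,0],
  ],
  hand=[1,1,1,1,1,1],
)

```text
clock: 1.93
position: [0.5115, -0.1529, 0.4037]
ee_rot: [-0.001, 0.329, 0.944, 0.0]
contact_force: [-0.5, 0.1, 0.7]
width: 0.0857
gripper_force: 0.0
```

```bash
cat >> h.py <<'E'
CT=np.array([.5407,-.1869]); YAW=-.667
def loc(p):
    return R.from_euler('z',-YAW).as_matrix()[:2,:2]@(np.asarray(p)[:2]-CT)
def glob(l): return CT+R.from_euler('z',YAW).as_matrix()[:2,:2]@np.asarray(l)
def stat():
    s=manip.get_state(); q=s["ee_rot"]; M=R.from_quat([q[1],q[2],q[3],q[0]]).as_matrix()
    print("t%.2f"%s["clock"],"pos",np.round(s["position"],4),"loc",np.round(loc(s["position"]),4),"yang",round(np.degrees(np.arctan2(M[1,1],M[0,1])),1),"z",np.round(M[:,2],3),"w",round(s["width"],4),"F",np.round(s["contact_force"],1),"q",np.round(s["qpos"],2)); return s
E
python3 - <<'E'
from h import *
s=stat(); im,C,_=shot("wrist"); cv2.imwrite("pics/w1.png",im)
print("cap pred",proj(C,[.517,-.163,.086]),"foot",proj(C,[.517,-.163,.008]))
E
```

```text
t1.93 pos [ 0.5115 -0.1529  0.4037] loc [-0.044   0.0087] yang 51.6 z [-0.002  0.001 -1.   ] w 0.0857 F [-0.5  0.1  0.7] q [-0.42  0.22  1.59  0.    1.34 -1.32]
cap pred [314.57826888 243.01221948] foot [315.42947807 222.02333984]
```

View pics/w1.png

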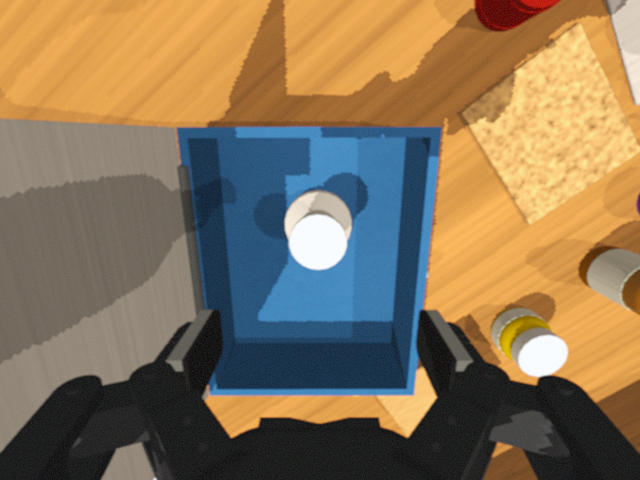

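The wrist view shows the casting's cap at (318,242), within 4 px of where I predicted, and the chamber is square to the gripper. I'll descend and grip the stem.

Call:
carry_out(
  linear=[
    [0.015,-0.016,0],
    [0,0,-0.07],
    [0,0,-0.07],
    [0,0,-0.07],
    [0,0,-0.07],
    [0,0,-0.06],
    [0,0,-0.04],
    [0,0,0],
  ],
  angular=[
    [0,0,0],
    [0,0,0],
    [0,0,0],
    [0,0,0],
    [0,0,0],
    [0,0,0],
    [0,0,0],
    [0,0,0],
  ],
  hand=[1,1,1,1,1,1,1,1],
)

```text
clock: 2.65
position: [0.5166, -0.1572, 0.2109]
ee_rot: [-0.004, 0.326, 0.945, 0.0]
contact_force: [-0.3, 0.9, 0.3]
width: 0.0853
gripper_force: 0.0
```

Call:
carry_out(
  linear=[
    [0,0,0],
    [0,0,0],
    [0,0,0],
    [0,0,0],
    [0,0,0],
    [0,0,0],
    [0,0,0],
    [0,0,0],
  ],
  angular=[
    [0,0,0],
    [0,0,0],
    [0,0,0],
    [0,0,0],
    [0,0,0],
    [0,0,0],
    [0,0,0],
    [0,0,0],
  ],
  hand=[0,0,0,0,0,0,0,0],
  force=40,
)

```text
clock: 3.32
position: [0.5193, -0.1593, 0.2169]
ee_rot: [0.002, 0.327, 0.945, -0.0]
contact_force: [-0.6, -0.2, 6.8]
width: 0.0499
gripper_force: 40.2
```

The 50 mm width and the upward push show the pads wedging under the cap. I'll open, rise about 16 mm and grip the cap's cylinder cleanly.

Call:
carry_out(
  linear=[
    [0,0,0],
    [0,0,0],
    [0,0,0],
    [0,0,0],
    [0,0,0.016],
    [0,0,0.016],
    [0,0,0],
    [0,0,0],
  ],
  angular=[
    [0,0,0],
    [0,0,0],
    [0,0,0],
    [0,0,0],
    [0,0,0],
    [0,0,0],
    [0,0,0],
    [0,0,0],
  ],
  hand=[1,1,1,1,1,1,1,1],
)

```text
clock: 3.98
position: [0.5188, -0.1591, 0.2316]
ee_rot: [0.001, 0.327, 0.945, -0.0]
contact_force: [-0.1, 0.6, -0.6]
width: 0.0857
gripper_force: 0.0
```

Call:
carry_out(
  linear=[
    [0,0,0],
    [0,0,0],
    [0,0,0],
    [0,0,0],
    [0,0,0],
    [0,0,0],
    [0,0,0],
    [0,0,0],
  ],
  angular=[
    [0,0,0],
    [0,0,0],
    [0,0,0],
    [0,0,0],
    [0,0,0],
    [0,0,0],
    [0,0,0],
    [0,0,0],
  ],
  hand=[0,0,0,0,0,0,0,0],
  force=40,
)

```text
clock: 4.65
position: [0.5184, -0.159, 0.2309]
ee_rot: [0.0, 0.327, 0.945, -0.0]
contact_force: [-1.2, -0.4, 4.9]
width: 0.0497
gripper_force: 41.1
```

```bash
python3 - <<'E'
from h import *
s=stat(); im,C,_=shot("wrist"); cv2.imwrite("pics/w2.png",im)
E
```

```text
t4.65 pos [ 0.5184 -0.159   0.2309] loc [-0.0348  0.0081] yang 51.8 z [ 0. -0. -1.] w 0.0497 F [-1.2 -0.4  4.9] q [-0.43  0.38  1.82 -0.    0.93 -1.33]
```

Call:
carry_out(
  linear=[
    [0,0,0.03],
    [0,0,0.07],
    [0,0,0.07],
    [0,0,0.07],
    [0,0,0.04],
    [0,0,0],
    [0,0,0],
    [0.023,0.07,0],
  ],
  angular=[
    [0,0,0],
    [0,0,0],
    [0,0,0],
    [0,0,0],
    [0,0,0],
    [0,0,0],
    [0,0,0],
    [0,0,0],
  ],
  hand=[0,0,0,0,0,0,0,0],
)

```text
clock: 5.37
position: [0.5288, -0.1278, 0.369]
ee_rot: [-0.001, 0.33, 0.944, -0.002]
contact_force: [0.6, -1.0, -1.8]
width: 0.0498
gripper_force: 42.1
```

Call:
carry_out(
  linear=[
    [0.023,0.07,0],
    [0.023,0.07,0],
    [0.023,0.07,0],
    [0.023,0.07,0],
    [0.023,0.07,0],
    [0.023,0.07,0],
    [0,0,0],
    [0,0,0],
  ],
  angular=[
    [0,0,0],
    [0,0,0],
    [0,0,0],
    [0,0,0],
    [0,0,0],
    [0,0,0],
    [0,0,0],
    [0,0,0],
  ],
  hand=[0,0,0,0,0,0,0,0],
)

```text
clock: 6.03
position: [0.5987, 0.088, 0.3675]
ee_rot: [-0.002, 0.325, 0.946, -0.001]
contact_force: [-0.3, -0.4, -1.7]
width: 0.05
gripper_force: 42.3
```

```bash
python3 - <<'E'
from h import *
s=stat(); im,C,_=shot("wrist"); cv2.imwrite("pics/w3.png",im)
E
```

```text
t6.03 pos [0.5987 0.088  0.3675] loc [-0.1245  0.2519] yang 52.0 z [-0.005 -0.    -1.   ] w 0.05 F [-0.3 -0.4 -1.7] q [ 0.03  0.34  1.5   0.    1.31 -0.88]
```

View pics/w3.png

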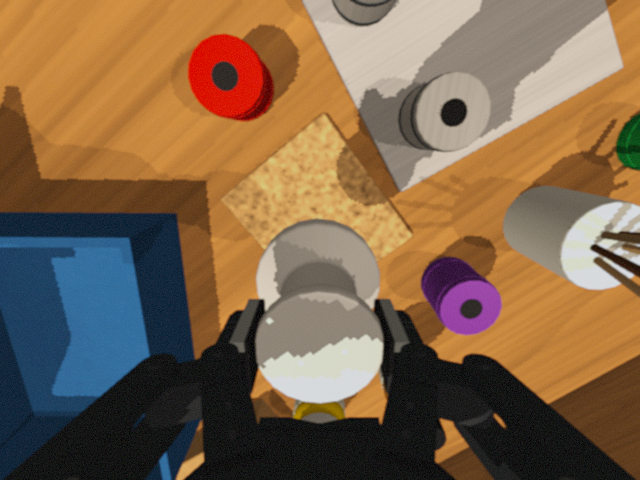

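The casting hangs upright over the mat, which shows at about (315,190), and clear of the red mould, purple mould and brush jar. Lowering it now.

Call:
carry_out(
  linear=[
    [0,-0.002,-0.07],
    [0,0,-0.07],
    [0,0,-0.06],
    [0,0,-0.04],
    [0,0,-0.025],
    [0,0,-0.006],
    [0,0,0],
    [0,0,0],
  ],
  angular=[
    [0,0,0],
    [0,0,0],
    [0,0,0],
    [0,0,0],
    [0,0,0],
    [0,0,0],
    [0,0,0],
    [0,0,0],
  ],
  hand=[0,0,0,0,0,0,0,0],
)

```text
clock: 6.75
position: [0.599, 0.0841, 0.2354]
ee_rot: [0.0, 0.328, 0.945, -0.0]
contact_force: [-0.1, 0.7, -0.6]
width: 0.0497
gripper_force: 42.3
```

```bash
python3 - <<'E'
from h import *
s=stat()
E
```

```text
t6.75 pos [0.599  0.0841 0.2354] loc [-0.1219  0.249 ] yang 51.7 z [ 0. -0. -1.] w 0.0497 F [-0.1  0.7 -0.6] q [ 0.02  0.46  1.68 -0.    1.01 -0.88]
```

Call:
carry_out(
  linear=[
    [0,0,-0.006],
    [0,0,-0.006],
    [0,0,0],
    [0,0,0],
    [0,0,0],
    [0,0,0],
    [0,0,0],
    [0,0,0],
  ],
  angular=[
    [0,0,0],
    [0,0,0],
    [0,0,0],
    [0,0,0],
    [0,0,0],
    [0,0,0],
    [0,0,0],
    [0,0,0],
  ],
  hand=[0,0,0,0.7,1,1,1,1],
)

```text
clock: 7.42
position: [0.599, 0.0851, 0.2295]
ee_rot: [0.0, 0.327, 0.945, 0.0]
contact_force: [-0.1, 0.2, 0.9]
width: 0.0851
gripper_force: 0.0
```

Call:
carry_out(
  linear=[
    [0,0,0.03],
    [0,0,0.07],
    [0,0,0.07],
    [0,0,0.07],
    [0,0,0.05],
    [-0.01,0.07,0],
    [-0.01,0.07,0],
    [-0.01,0.07,0],
  ],
  angular=[
    [0,0,0],
    [0,0,0],
    [0,0,0],
    [0,0,0],
    [0,0,0],
    [0,0,0],
    [0,0,0],
    [0,0,0],
  ],
  hand=[1,1,1,1,1,1,1,1],
)

```text
clock: 8.08
position: [0.5838, 0.1906, 0.3753]
ee_rot: [0.001, 0.328, 0.945, 0.001]
contact_force: [0.8, -0.5, -0.3]
width: 0.0852
gripper_force: 0.0
```

Call:
carry_out(
  linear=[
    [-0.004,0.06,0],
    [0,0,0],
    [0,0,0],
  ],
  angular=[
    [0,0,0],
    [0,0,0],
    [0,0,0],
  ],
  hand=[1,1,1],
)

```text
clock: 8.33
position: [0.5815, 0.2215, 0.3741]
ee_rot: [0.0, 0.326, 0.945, -0.0]
contact_force: [-0.1, 0.0, -0.7]
width: 0.0856
gripper_force: 0.0
```

```bash
cat >> h.py <<'E'
def spots(name,z=.068,show=True):
    "dark centre holes on tops, as world points at z; neighbours must be bright"
    im,C,st=shot(name); g=cv2.cvtColor(im,cv2.COLOR_BGR2HSV)
    m=((g[...,2]<75)*255).astype(np.uint8); out=[]
    n,l,s,c=cv2.connectedComponentsWithStats(m)
    for i in range(1,n):
        x,y,w,h,a=s[i]
        if a<25 or w>60 or h>60 or a<.6*w*h: continue
        ring=cv2.dilate((l==i).astype(np.uint8),np.ones((9,9)))-cv2.dilate((l==i).astype(np.uint8),np.ones((5,5)))
        rs=g[ring>0]
        if np.median(rs[:,1])<70 and np.percentile(rs[:,2],20)>95: out.append((np.round(c[i],1).tolist(),int(a),np.round(cast(C,c[i],z),4).tolist()))
    if show:
        for o in out: print(name,o)
    return im,out
E
python3 - <<'E'
from h import *
stat(); im,_=spots("wrist"); cv2.imwrite("pics/w4.png",im)
im,_=spots("top"); cv2.imwrite("pics/t4.png",im); cv2.imwrite("pics/s4.png",shot("scene")[0])
E
```

```text
t8.33 pos [0.5815 0.2215 0.3741] loc [-0.2206  0.3461] yang 52.0 z [ 0. -0. -1.] w 0.0856 F [-0.1  0.  -0.7] q [ 0.25  0.36  1.45 -0.    1.33 -0.65]
wrist ([380.0, 23.5], 605, [0.4855, 0.3509, 0.068])
wrist ([240.2, 104.7], 492, [0.4639, 0.2371, 0.068])
wrist ([323.5, 232.6], 330, [0.5822, 0.2252, 0.068])
top ([165.1, 291.4], 53, [0.4853, 0.3492, 0.068])
top ([215.8, 302.5], 53, [0.4642, 0.2361, 0.068])
```

View pics/s4.png

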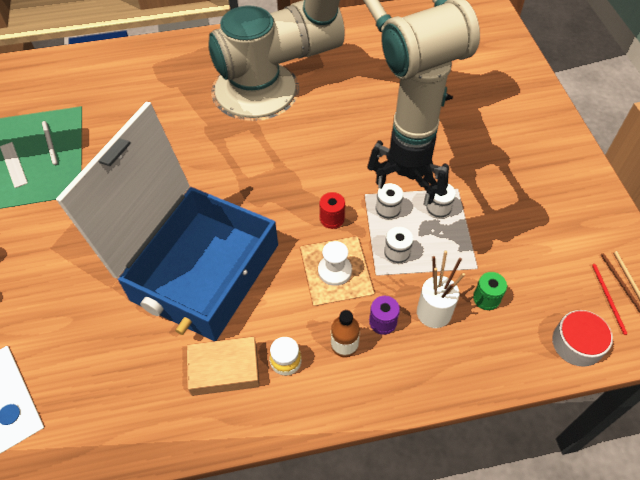

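The scene shows the casting upright on the mat around (336,262), the chamber empty and all moulds still standing. The wrist and top measurements agree. Now gripping the first mould.

Call:
carry_out(
  linear=[
    [0.0015,0.007,-0.07],
    [0,0,-0.07],
    [0,0,-0.07],
    [0,0,-0.07],
    [0,0,-0.04],
    [0,0,-0.028],
    [0,0,0],
    [0,0,0],
  ],
  angular=[
    [0,0,0],
    [0,0,0],
    [0,0,0],
    [0,0,0],
    [0,0,0],
    [0,0,0],
    [0,0,0],
    [0,0,0],
  ],
  hand=[1,1,1,1,1,1,1,1],
)

```text
clock: 9.15
position: [0.5829, 0.2223, 0.1997]
ee_rot: [-0.001, 0.328, 0.945, -0.001]
contact_force: [0.7, -0.0, 1.0]
width: 0.0854
gripper_force: 0.0
```

Call:
carry_out(
  linear=[
    [0,0,0],
    [0,0,0],
    [0,0,0],
    [0,0,0],
    [0,0,0],
    [0,0,0],
  ],
  angular=[
    [0,0,0],
    [0,0,0],
    [0,0,0],
    [0,0,0],
    [0,0,0],
    [0,0,0],
  ],
  hand=[0,0,0,0,0,0],
  force=60,
)

```text
clock: 9.65
position: [0.5835, 0.2236, 0.2022]
ee_rot: [0.002, 0.327, 0.945, 0.001]
contact_force: [0.2, -0.7, 7.8]
width: 0.0552
gripper_force: 63.8
```

Call:
carry_out(
  linear=[
    [0,0,0.03],
    [0,0,0.07],
    [0,0,0.07],
    [0,0,0.07],
    [0,0,0.07],
    [0,0,0.04],
    [0,0,0],
    [0,0,0],
  ],
  angular=[
    [0,0,0],
    [0,0,0],
    [0,0,0],
    [0,0,0],
    [0,0,0],
    [0,0,0],
    [0,0,0],
    [0,0,0],
  ],
  hand=[0,0,0,0,0,0,0,0],
)

```text
clock: 10.32
position: [0.5824, 0.2236, 0.3761]
ee_rot: [0.001, 0.327, 0.945, 0.001]
contact_force: [0.2, -0.9, -2.2]
width: 0.0547
gripper_force: 64.1
```

```bash
python3 - <<'E'
from h import *
stat()
E
```

```text
t10.32 pos [0.5824 0.2236 0.3761] loc [-0.2212  0.3483] yang 51.8 z [ 0.002  0.001 -1.   ] w 0.0547 F [ 0.2 -0.9 -2.2] q [ 0.26  0.36  1.44  0.    1.33 -0.65]
```

Call:
carry_out(
  linear=[
    [0.004,-0.076,0],
    [0.004,-0.076,0],
    [0.004,-0.076,0],
    [0.004,-0.076,0],
    [0.004,-0.076,0],
    [0.004,-0.076,0],
    [0.004,-0.076,0],
    [0.004,-0.076,0],
  ],
  angular=[
    [0,0,0],
    [0,0,0],
    [0,0,0],
    [0,0,0],
    [0,0,0],
    [0,0,0],
    [0,0,0],
    [0,0,0],
  ],
  hand=[0,0,0,0,0,0,0,0],
)

```text
clock: 10.98
position: [0.5976, -0.082, 0.3721]
ee_rot: [-0.003, 0.327, 0.945, -0.0]
contact_force: [1.3, -0.2, -2.2]
width: 0.0546
gripper_force: 64.4
```

Call:
carry_out(
  linear=[
    [0.004,-0.076,0],
    [0.004,-0.076,0],
    [0.002,-0.076,0],
    [0.002,-0.072,0],
    [0,0,0],
    [0,0,0],
    [0,0,0],
  ],
  angular=[
    [0,0,0],
    [0,0,0],
    [0,0,0],
    [0,0,0],
    [0,0,0],
    [0,0,0],
    [0,0,0],
  ],
  hand=[0,0,0,0,0,0,0],
)

```text
clock: 11.57
position: [0.6041, -0.2302, 0.3726]
ee_rot: [-0.003, 0.328, 0.945, 0.001]
contact_force: [0.7, 0.1, -2.7]
width: 0.0548
gripper_force: 64.6
```

```bash
python3 - <<'E'
from h import *
stat(); im,C,_=shot("wrist"); cv2.imwrite("pics/w5.png",im)
E
```

```text
t11.57 pos [ 0.6041 -0.2302  0.3726] loc [0.0766 0.0052] yang 51.8 z [-0.004  0.003 -1.   ] w 0.0548 F [ 0.7  0.1 -2.7] q [-0.47  0.4   1.39  0.    1.35 -1.38]
```

View pics/w5.png

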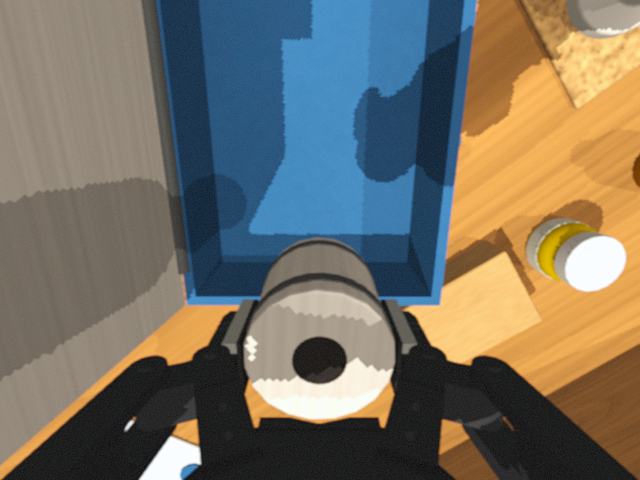

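```bash
python3 - <<'E'
from h import *
C=cam("wrist",manip.get_state())
for p in[(187,304),(440,304),(159,0),(476,0)]: print(np.round(loc(cast(C,p,.09)),4))
E
```

```text
[ 0.1286 -0.1048]
[0.1287 0.1065]
[-0.0873 -0.0968]
[-0.0873  0.1058]
```

Call:
carry_out(
  linear=[
    [0,0,-0.07],
    [0,0,-0.07],
    [0,0,-0.07],
    [0,0,-0.06],
    [0,0,-0.04],
    [0,0,-0.01],
    [0,0,0],
    [0,0,0],
  ],
  angular=[
    [0,0,0],
    [0,0,0],
    [0,0,0],
    [0,0,0],
    [0,0,0],
    [0,0,0],
    [0,0,0],
    [0,0,0],
  ],
  hand=[0,0,0,0,0,0,0,0],
)

```text
clock: 12.28
position: [0.6053, -0.2297, 0.2161]
ee_rot: [0.001, 0.327, 0.945, 0.0]
contact_force: [0.8, -0.2, -2.6]
width: 0.0548
gripper_force: 64.6
```

Call:
carry_out(
  linear=[
    [0,0,-0.01],
    [0,0,-0.01],
    [0,0,-0.004],
    [0,0,0],
    [0,0,0],
    [0,0,0],
    [0,0,0],
    [0,0,0],
  ],
  angular=[
    [0,0,0],
    [0,0,0],
    [0,0,0],
    [0,0,0],
    [0,0,0],
    [0,0,0],
    [0,0,0],
    [0,0,0],
  ],
  hand=[0,0,0,0,0.7,1,1,1],
)

```text
clock: 12.95
position: [0.6047, -0.2305, 0.2034]
ee_rot: [0.0, 0.327, 0.945, 0.0]
contact_force: [-0.3, 0.2, 0.3]
width: 0.085
gripper_force: 0.0
```

Call:
carry_out(
  linear=[
    [0,0,0],
    [0,0,0.02],
    [0,0,0.06],
    [0,0,0.07],
    [0,0,0.07],
    [0,0,0.07],
    [0,0,0.06],
    [0,0,0],
  ],
  angular=[
    [0,0,0],
    [0,0,0],
    [0,0,0],
    [0,0,0],
    [0,0,0],
    [0,0,0],
    [0,0,0],
    [0,0,0],
  ],
  hand=[1,1,1,1,1,1,1,1],
)

```text
clock: 13.62
position: [0.6059, -0.231, 0.3868]
ee_rot: [0.007, 0.327, 0.945, -0.001]
contact_force: [0.7, 0.2, 0.8]
width: 0.0851
gripper_force: 0.0
```

```bash
python3 - <<'E'
from h import *
stat(); im,_=spots("wrist",.072); cv2.imwrite("pics/w6.png",im)
im,_=spots("top"); cv2.imwrite("pics/t6.png",im)
E
```

```text
t13.62 pos [ 0.6059 -0.231   0.3868] loc [0.0786 0.0057] yang 51.8 z [ 0.013 -0.007 -1.   ] w 0.0851 F [0.7 0.2 0.8] q [-0.47  0.39  1.37  0.    1.36 -1.38]
wrist ([318.0, 224.6], 282, [0.6041, -0.2301, 0.072])
top ([427.8, 245.4], 52, [0.6044, -0.2318, 0.068])
top ([232.4, 289.1], 52, [0.4946, 0.2005, 0.068])
top ([165.1, 291.4], 53, [0.4853, 0.3492, 0.068])
```

The first mould stands at its slot, and the knock has happened: the near mould went from (.464,.236) to (.495,.200) and still stands. I'll fetch that one next.

Call:
carry_out(
  linear=[
    [-0.018,0.072,0],
    [-0.018,0.072,0],
    [-0.018,0.072,0],
    [-0.018,0.072,0],
    [-0.018,0.072,0],
    [-0.018,0.072,0],
    [-0.018,0.072,0],
    [-0.018,0.072,0],
  ],
  angular=[
    [0,0,0],
    [0,0,0],
    [0,0,0],
    [0,0,0],
    [0,0,0],
    [0,0,0],
    [0,0,0],
    [0,0,0],
  ],
  hand=[1,1,1,1,1,1,1,1],
)

```text
clock: 14.38
position: [0.5313, 0.0591, 0.3765]
ee_rot: [-0.002, 0.327, 0.945, -0.001]
contact_force: [0.5, -0.1, 0.2]
width: 0.0854
gripper_force: 0.0
```

Call:
carry_out(
  linear=[
    [-0.018,0.072,0],
    [-0.018,0.072,0],
    [-0.018,0.072,0],
    [-0.018,0.071,0],
    [0,0,0],
    [0,0,0],
    [0,0,0],
  ],
  angular=[
    [0,0,0],
    [0,0,0],
    [0,0,0],
    [0,0,0],
    [0,0,0],
    [0,0,0],
    [0,0,0],
  ],
  hand=[1,1,1,1,1,1,1],
)

```text
clock: 14.97
position: [0.4963, 0.2009, 0.377]
ee_rot: [-0.001, 0.327, 0.945, -0.001]
contact_force: [0.6, -0.2, 0.0]
width: 0.0851
gripper_force: 0.0
```

```bash
python3 - <<'E'
from h import *
stat(); im,_=spots("wrist",.068); cv2.imwrite("pics/w7.png",im)
E
```

```text
t14.97 pos [0.4963 0.2009 0.377 ] loc [-0.2747  0.2772] yang 51.9 z [-0.002 -0.001 -1.   ] w 0.0851 F [ 0.6 -0.2  0. ] q [ 0.25  0.23  1.63 -0.    1.28 -0.65]
wrist ([466.2, 107.3], 524, [0.486, 0.3509, 0.068])
wrist ([320.1, 232.4], 329, [0.495, 0.2014, 0.068])
```

View pics/w7.png

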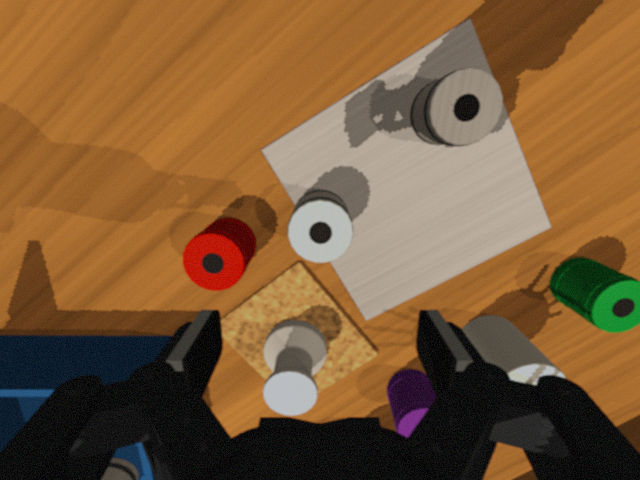

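The mould is upright near the tray's edge, hole at (320,232). The red one at (213,263) leaves room if I open only partway.

Call:
carry_out(
  linear=[
    [-0.0025,0.001,-0.07],
    [0,0,-0.07],
    [0,0,-0.07],
    [0,0,-0.07],
    [0,0,-0.045],
    [0,0,-0.028],
    [0,0,0],
    [0,0,0],
  ],
  angular=[
    [0,0,0],
    [0,0,0],
    [0,0,0],
    [0,0,0],
    [0,0,0],
    [0,0,0],
    [0,0,0],
    [0,0,0],
  ],
  hand=[0.86,0.86,0.86,0.86,0.86,0.86,0.86,0.86],
)

```text
clock: 15.68
position: [0.4957, 0.2002, 0.201]
ee_rot: [-0.001, 0.328, 0.945, -0.001]
contact_force: [0.2, 0.3, 0.2]
width: 0.0735
gripper_force: 0.0
```

Call:
carry_out(
  linear=[
    [0,0,0],
    [0,0,0],
    [0,0,0],
    [0,0,0],
    [0,0,0],
    [0,0,0],
  ],
  angular=[
    [0,0,0],
    [0,0,0],
    [0,0,0],
    [0,0,0],
    [0,0,0],
    [0,0,0],
  ],
  hand=[0,0,0,0,0,0],
  force=60,
)

```text
clock: 16.18
position: [0.4962, 0.2014, 0.2033]
ee_rot: [0.002, 0.327, 0.945, 0.001]
contact_force: [0.3, -3.5, 6.9]
width: 0.0548
gripper_force: 64.2
```

Call:
carry_out(
  linear=[
    [0,0,0.03],
    [0,0,0.07],
    [0,0,0.07],
    [0,0,0.07],
    [0,0,0.07],
    [0,0,0.04],
    [0,0,0],
    [0,0,0],
  ],
  angular=[
    [0,0,0],
    [0,0,0],
    [0,0,0],
    [0,0,0],
    [0,0,0],
    [0,0,0],
    [0,0,0],
    [0,0,0],
  ],
  hand=[0,0,0,0,0,0,0,0],
)

```text
clock: 16.85
position: [0.495, 0.2016, 0.3769]
ee_rot: [0.0, 0.327, 0.945, 0.0]
contact_force: [0.0, -0.2, -4.8]
width: 0.0548
gripper_force: 64.8
```

```bash
python3 - <<'E'
from h import *
stat()
E
```

```text
t16.85 pos [0.495  0.2016 0.3769] loc [-0.2763  0.277 ] yang 51.8 z [ 0.001  0.001 -1.   ] w 0.0548 F [ 0.  -0.2 -4.8] q [ 0.26  0.23  1.64  0.    1.27 -0.65]
```

Call:
carry_out(
  linear=[
    [0.01,-0.077,0],
    [0.01,-0.077,0],
    [0.01,-0.077,0],
    [0.01,-0.077,0],
    [0.01,-0.077,0],
    [0.01,-0.077,0],
    [0.01,-0.077,0],
    [0.01,-0.077,0],
  ],
  angular=[
    [0,0,0],
    [0,0,0],
    [0,0,0],
    [0,0,0],
    [0,0,0],
    [0,0,0],
    [0,0,0],
    [0,0,0],
  ],
  hand=[0,0,0,0,0,0,0,0],
)

```text
clock: 17.52
position: [0.5344, -0.108, 0.3733]
ee_rot: [-0.003, 0.327, 0.945, 0.0]
contact_force: [1.0, -0.4, -4.5]
width: 0.055
gripper_force: 65.2
```

Call:
carry_out(
  linear=[
    [0.01,-0.077,0],
    [0.008,-0.077,0],
    [0,0,0],
    [0,0,-0.05],
    [0,0,-0.07],
    [0,0,-0.07],
    [0,0,-0.06],
    [0,0,-0.04],
  ],
  angular=[
    [0,0,0],
    [0,0,0],
    [0,0,0],
    [0,0,0],
    [0,0,0],
    [0,0,0],
    [0,0,0],
    [0,0,0],
  ],
  hand=[0,0,0,0,0,0,0,0],
)

```text
clock: 18.18
position: [0.5417, -0.182, 0.2256]
ee_rot: [-0.005, 0.327, 0.945, 0.001]
contact_force: [-0.1, 0.0, -4.3]
width: 0.0547
gripper_force: 65.5
```

Call:
carry_out(
  linear=[
    [0,0,-0.02],
    [0,0,-0.01],
    [0,0,0],
    [0,0,0],
  ],
  angular=[
    [0,0,0],
    [0,0,0],
    [0,0,0],
    [0,0,0],
  ],
  hand=[0,0,0,0],
)

```text
clock: 18.52
position: [0.5448, -0.1835, 0.217]
ee_rot: [0.0, 0.327, 0.945, 0.0]
contact_force: [0.2, 0.4, -3.7]
width: 0.0551
gripper_force: 65.5
```

```bash
python3 - <<'E'
from h import *
stat()
E
```

```text
t18.52 pos [ 0.5448 -0.1835  0.217 ] loc [0.0011 0.0052] yang 51.8 z [ 0.001 -0.    -1.   ] w 0.0551 F [ 0.2  0.4 -3.7] q [-0.45  0.44  1.77  0.    0.93 -1.35]
```

Call:
carry_out(
  linear=[
    [0,0,-0.01],
    [0,0,-0.01],
    [0,0,-0.002],
    [0,0,0],
    [0,0,0],
    [0,0,0],
    [0,0,0],
    [0,0,0],
  ],
  angular=[
    [0,0,0],
    [0,0,0],
    [0,0,0],
    [0,0,0],
    [0,0,0],
    [0,0,0],
    [0,0,0],
    [0,0,0],
  ],
  hand=[0,0,0,0,0.7,1,1,1],
)

```text
clock: 19.18
position: [0.5444, -0.1835, 0.2059]
ee_rot: [0.0, 0.327, 0.945, 0.0]
contact_force: [0.4, 0.1, -0.3]
width: 0.0855
gripper_force: 0.0
```

Call:
carry_out(
  linear=[
    [0,0,0],
    [0,0,0.02],
    [0,0,0.06],
    [0,0,0.07],
    [0,0,0.07],
    [0,0,0.07],
    [0,0,0.05],
    [0,0,0],
  ],
  angular=[
    [0,0,0],
    [0,0,0],
    [0,0,0],
    [0,0,0],
    [0,0,0],
    [0,0,0],
    [0,0,0],
    [0,0,0],
  ],
  hand=[1,1,1,1,1,1,1,1],
)

```text
clock: 19.85
position: [0.5457, -0.184, 0.3829]
ee_rot: [0.006, 0.327, 0.945, -0.001]
contact_force: [0.7, -1.3, 0.8]
width: 0.0849
gripper_force: 0.0
```

Call:
carry_out(
  linear=[
    [-0.0085,0.076,0],
    [-0.0085,0.076,0],
    [-0.0085,0.076,0],
    [-0.0085,0.076,0],
    [-0.0085,0.076,0],
    [-0.0085,0.076,0],
    [-0.0085,0.076,0],
    [-0.0085,0.076,0],
  ],
  angular=[
    [0,0,0],
    [0,0,0],
    [0,0,0],
    [0,0,0],
    [0,0,0],
    [0,0,0],
    [0,0,0],
    [0,0,0],
  ],
  hand=[1,1,1,1,1,1,1,1],
)

```text
clock: 20.52
position: [0.5095, 0.1222, 0.3758]
ee_rot: [-0.0, 0.327, 0.945, -0.0]
contact_force: [0.8, -0.2, 0.7]
width: 0.0855
gripper_force: 0.0
```

Call:
carry_out(
  linear=[
    [-0.0085,0.076,0],
    [-0.0085,0.076,0],
    [-0.0085,0.076,0],
    [-0.0085,0.076,0],
    [-0.0085,0.076,0],
    [-0.0085,0.076,0],
    [0,0,0],
    [0,0,0],
  ],
  angular=[
    [0,0,0],
    [0,0,0],
    [0,0,0],
    [0,0,0],
    [0,0,0],
    [0,0,0],
    [0,0,0],
    [0,0,0],
  ],
  hand=[1,1,1,1,1,1,1,1],
)

```text
clock: 21.18
position: [0.4841, 0.3503, 0.3752]
ee_rot: [-0.0, 0.325, 0.946, -0.0]
contact_force: [-0.9, -0.7, -0.3]
width: 0.085
gripper_force: 0.0
```

```bash
python3 - <<'E'
from h import *
stat(); im,_=spots("wrist",.068); im,_=spots("top",.072); cv2.imwrite("pics/t8.png",im)
E
```

```text
t21.18 pos [0.4841 0.3503 0.3752] loc [-0.3768  0.3871] yang 52.0 z [-0.001 -0.001 -1.   ] w 0.085 F [-0.9 -0.7 -0.3] q [ 0.51  0.33  1.5  -0.    1.31 -0.4 ]
wrist ([321.0, 236.0], 338, [0.4859, 0.3501, 0.068])
top ([427.8, 245.4], 52, [0.6043, -0.2308, 0.072])
top ([406.5, 271.6], 53, [0.5447, -0.1845, 0.072])
top ([165.1, 291.4], 53, [0.4856, 0.348, 0.072])
```

Call:
carry_out(
  linear=[
    [0.003,0,-0.07],
    [0,0,-0.07],
    [0,0,-0.07],
    [0,0,-0.07],
    [0,0,-0.04],
    [0,0,-0.028],
    [0,0,0],
    [0,0,0],
  ],
  angular=[
    [0,0,0],
    [0,0,0],
    [0,0,0],
    [0,0,0],
    [0,0,0],
    [0,0,0],
    [0,0,0],
    [0,0,0],
  ],
  hand=[1,1,1,1,1,1,1,1],
)

```text
clock: 21.95
position: [0.4867, 0.347, 0.2014]
ee_rot: [-0.0, 0.328, 0.945, -0.001]
contact_force: [0.2, 0.7, 0.8]
width: 0.0852
gripper_force: 0.0
```

Call:
carry_out(
  linear=[
    [0,0,0],
    [0,0,0],
    [0,0,0],
    [0,0,0],
    [0,0,0],
    [0,0,0],
  ],
  angular=[
    [0,0,0],
    [0,0,0],
    [0,0,0],
    [0,0,0],
    [0,0,0],
    [0,0,0],
  ],
  hand=[0,0,0,0,0,0],
  force=60,
)

```text
clock: 22.45
position: [0.4872, 0.3488, 0.2037]
ee_rot: [0.002, 0.327, 0.945, 0.001]
contact_force: [0.4, -0.7, 5.7]
width: 0.0549
gripper_force: 63.7
```

Call:
carry_out(
  linear=[
    [0,0,0.03],
    [0,0,0.07],
    [0,0,0.07],
    [0,0,0.07],
    [0,0,0.07],
    [0,0,0.04],
    [0,0,0],
    [0,0,0],
  ],
  angular=[
    [0,0,0],
    [0,0,0],
    [0,0,0],
    [0,0,0],
    [0,0,0],
    [0,0,0],
    [0,0,0],
    [0,0,0],
  ],
  hand=[0,0,0,0,0,0,0,0],
)

```text
clock: 23.12
position: [0.4861, 0.3485, 0.3774]
ee_rot: [0.001, 0.327, 0.945, 0.001]
contact_force: [-0.4, -0.1, -4.2]
width: 0.0549
gripper_force: 64.2
```

```bash
python3 - <<'E'
from h import *
stat()
E
```

```text
t23.12 pos [0.4861 0.3485 0.3774] loc [-0.3741  0.3869] yang 51.8 z [ 0.002  0.001 -1.   ] w 0.0549 F [-0.4 -0.1 -4.2] q [ 0.51  0.33  1.5   0.    1.31 -0.4 ]
```

Call:
carry_out(
  linear=[
    [0,-0.0745,0],
    [0,-0.0745,0],
    [0,-0.0745,0],
    [0,-0.0745,0],
    [0,-0.0745,0],
    [0,-0.0745,0],
    [0,-0.0745,0],
    [0,-0.0745,0],
  ],
  angular=[
    [0,0,0],
    [0,0,0],
    [0,0,0],
    [0,0,0],
    [0,0,0],
    [0,0,0],
    [0,0,0],
    [0,0,0],
  ],
  hand=[0,0,0,0,0,0,0,0],
)

```text
clock: 23.78
position: [0.485, 0.049, 0.374]
ee_rot: [-0.003, 0.327, 0.945, -0.001]
contact_force: [1.3, 0.4, -3.6]
width: 0.0546
gripper_force: 64.6
```

Call:
carry_out(
  linear=[
    [0,-0.0745,0],
    [0,-0.0745,0],
    [-0.002,-0.0745,0],
    [-0.002,-0.0745,0],
    [-0.002,-0.0735,0],
    [0,0,0],
    [0,0,0],
    [0,0,0],
  ],
  angular=[
    [0,0,0],
    [0,0,0],
    [0,0,0],
    [0,0,0],
    [0,0,0],
    [0,0,0],
    [0,0,0],
    [0,0,0],
  ],
  hand=[0,0,0,0,0,0,0,0],
)

```text
clock: 24.45
position: [0.4827, -0.1349, 0.3745]
ee_rot: [-0.003, 0.328, 0.945, 0.001]
contact_force: [-0.5, -0.1, -3.0]
width: 0.0548
gripper_force: 64.8
```

```bash
python3 - <<'E'
from h import *
stat()
E
```

```text
t24.45 pos [ 0.4827 -0.1349  0.3745] loc [-0.0777  0.0049] yang 51.7 z [-0.004  0.003 -1.   ] w 0.0548 F [-0.5 -0.1 -3. ] q [-0.41  0.19  1.7   0.    1.26 -1.32]
```

Call:
carry_out(
  linear=[
    [0,0,-0.05],
    [0,0,-0.07],
    [0,0,-0.07],
    [0,0,-0.06],
    [0,0,-0.04],
    [0,0,-0.02],
    [0,0,-0.01],
    [0,0,0],
  ],
  angular=[
    [0,0,0],
    [0,0,0],
    [0,0,0],
    [0,0,0],
    [0,0,0],
    [0,0,0],
    [0,0,0],
    [0,0,0],
  ],
  hand=[0,0,0,0,0,0,0,0],
)

```text
clock: 25.12
position: [0.4828, -0.1336, 0.2152]
ee_rot: [-0.002, 0.326, 0.945, 0.0]
contact_force: [0.2, -0.7, -2.4]
width: 0.055
gripper_force: 64.9
```

Call:
carry_out(
  linear=[
    [0,0,-0.01],
    [0,0,-0.005],
    [0,0,0],
    [0,0,0],
    [0,0,0],
    [0,0,0],
    [0,0,0],
    [0,0,0],
  ],
  angular=[
    [0,0,0],
    [0,0,0],
    [0,0,0],
    [0,0,0],
    [0,0,0],
    [0,0,0],
    [0,0,0],
    [0,0,0],
  ],
  hand=[0,0,0,0,0.7,1,1,1],
)

```text
clock: 25.78
position: [0.4836, -0.1354, 0.2097]
ee_rot: [0.001, 0.327, 0.945, -0.0]
contact_force: [-0.1, -0.1, 0.4]
width: 0.0847
gripper_force: 0.0
```

Call:
carry_out(
  linear=[
    [0,0,0],
    [0,0,0.02],
    [0,0,0.06],
    [0,0,0.07],
    [0,0,0.07],
    [0,0,0.07],
    [0,0,0.07],
    [0,0,0.06],
  ],
  angular=[
    [0,0,0],
    [0,0,0],
    [0,0,0],
    [0,0,0],
    [0,0,0],
    [0,0,0],
    [0,0,0],
    [0,0,0],
  ],
  hand=[1,1,1,1,1,1,1,1],
)

```text
clock: 26.45
position: [0.4832, -0.1352, 0.4219]
ee_rot: [0.001, 0.327, 0.945, -0.0]
contact_force: [0.7, -0.6, -0.8]
width: 0.0852
gripper_force: 0.0
```

Call:
carry_out(
  linear=[
    [-0.03,0.07,0],
    [-0.03,0.07,0],
    [-0.03,0.07,0],
    [-0.03,0.07,0],
    [0,0,0],
    [0,0,0],
    [0,0,0],
  ],
  angular=[
    [0,0,0],
    [0,0,0],
    [0,0,0],
    [0,0,0],
    [0,0,0],
    [0,0,0],
    [0,0,0],
  ],
  hand=[0,0,0,0,0,0,0],
)

```text
clock: 27.03
position: [0.4236, 0.0047, 0.4195]
ee_rot: [0.001, 0.327, 0.945, -0.0]
contact_force: [0.5, -0.4, 0.1]
width: 0.0006
gripper_force: 0.0
```

```bash
python3 - <<'E'
from h import *
stat(); im,_=spots("top",.072); cv2.imwrite("pics/t9.png",im)
s=shot("scene")[0]; cv2.imwrite("pics/v9.png",np.hstack([cv2.resize(im,(400,300)),cv2.resize(s,(400,300))]))
E
```

```text
t27.03 pos [0.4236 0.0047 0.4195] loc [-0.2105  0.0781] yang 51.9 z [ 0.001 -0.001 -1.   ] w 0.0006 F [ 0.5 -0.4  0.1] q [-0.15  0.03  1.77 -0.    1.34 -1.06]
top ([427.8, 245.4], 52, [0.6043, -0.2308, 0.072])
top ([406.5, 271.6], 53, [0.5447, -0.1845, 0.072])
top ([383.8, 299.4], 53, [0.4818, -0.1356, 0.072])
```

View pics/v9.png

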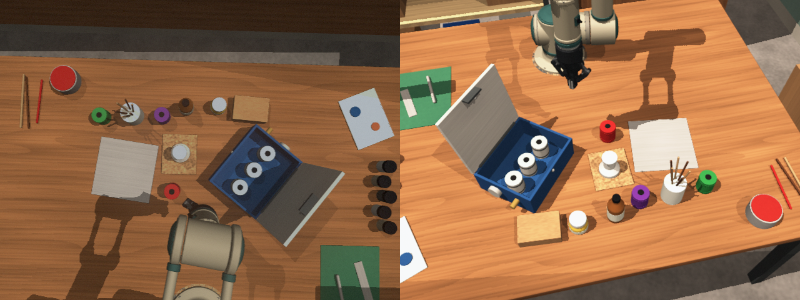

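All three moulds stand in the chamber and the casting is on the mat. Next I take the closed fingers over the lid and down behind it.

Call:
carry_out(
  linear=[
    [0,0,0.06],
    [0,0,0.07],
    [0,0,0.06],
    [0,0,0.03],
    [0,-0.04,0],
    [-0.004,-0.075,0],
    [-0.004,-0.075,0],
    [-0.004,-0.075,0],
  ],
  angular=[
    [0,0,0],
    [0,0,0],
    [0,0,0],
    [0,0,0],
    [0,0,0],
    [0,0,0],
    [0,0,0],
    [0,0,0],
  ],
  hand=[0,0,0,0,0,0,0,0],
)

```text
clock: 27.8
position: [0.4174, -0.1303, 0.5293]
ee_rot: [0.0, 0.328, 0.945, -0.0]
contact_force: [1.8, -0.9, -0.7]
width: 0.0003
gripper_force: 0.0
```

Call:
carry_out(
  linear=[
    [-0.004,-0.075,0],
    [-0.004,-0.075,0],
    [-0.004,-0.075,0],
    [-0.004,-0.075,0],
    [-0.004,-0.075,0],
    [0,-0.082,0],
    [0,0,0],
    [0,0,0],
  ],
  angular=[
    [0,0,0],
    [0,0,0],
    [0,0,0],
    [0,0,0],
    [0,0,0],
    [0,0,0],
    [0,0,0],
    [0,0,0],
  ],
  hand=[0,0,0,0,0,0,0,0],
)

```text
clock: 28.47
position: [0.4069, -0.3601, 0.5276]
ee_rot: [-0.001, 0.33, 0.944, 0.001]
contact_force: [-0.0, 1.0, 0.3]
width: 0.0001
gripper_force: 0.0
```

```bash
python3 - <<'E'
from h import *
stat(); im,C,_=shot("wrist"); cv2.imwrite("pics/w10.png",im)
E
```

```text
t28.47 pos [ 0.4069 -0.3601  0.5276] loc [ 0.002  -0.2189] yang 51.5 z [-0.002  0.002 -1.   ] w 0.0001 F [-0.   1.   0.3] q [-0.85  0.18  1.33 -0.    1.63 -1.75]
```

View pics/w10.png

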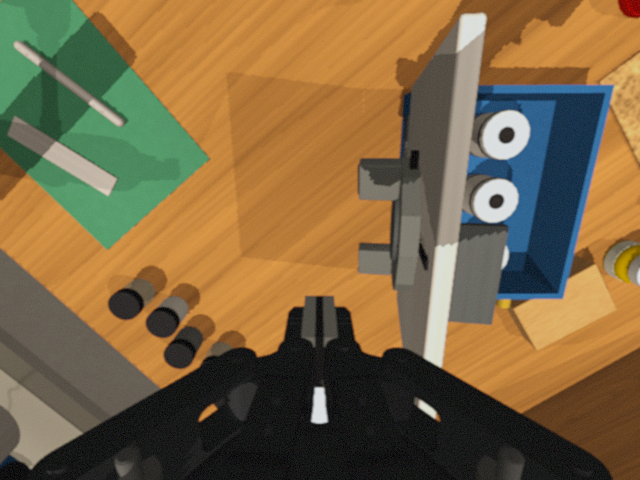

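The view shows the lid's outer face with the collar and lugs at (375,180) and (375,258). The closed fingers are clear behind it at (320,310). I'll lower and push the lid over slowly.

Call:
carry_out(
  linear=[
    [0,0,-0.05],
    [0,0,-0.05],
    [0,0,-0.034],
    [0,0,0],
    [0.016,0.02,0],
    [0.016,0.02,0],
    [0.016,0.02,0],
    [0.008,0.01,0],
  ],
  angular=[
    [0,0,0],
    [0,0,0],
    [0,0,0],
    [0,0,0],
    [0,0,0],
    [0,0,0],
    [0,0,0],
    [0,0,0],
  ],
  hand=[0,0,0,0,0,0,0,0],
)

```text
clock: 29.18
position: [0.4369, -0.3192, 0.4639]
ee_rot: [0.002, 0.326, 0.945, 0.0]
contact_force: [-0.1, -0.0, -0.4]
width: -0.0001
gripper_force: 0.0
```

Call:
carry_out(
  linear=[
    [0.014,0.0178,0.003],
    [0.014,0.0178,0.003],
    [0.014,0.0178,0.003],
    [0.014,0.0178,0.003],
    [0.014,0.0178,0.002],
    [0,0,0],
  ],
  angular=[
    [0,0,0],
    [0,0,0],
    [0,0,0],
    [0,0,0],
    [0,0,0],
    [0,0,0],
  ],
  hand=[0,0,0,0,0,0],
)

```text
clock: 29.68
position: [0.4719, -0.2749, 0.4689]
ee_rot: [0.0, 0.326, 0.945, 0.001]
contact_force: [-0.3, 0.6, 0.4]
width: -0.0
gripper_force: 0.0
```

```bash
python3 - <<'E'
from h import *
stat()
E
```

```text
t29.68 pos [ 0.4719 -0.2749  0.4689] loc [ 0.0003 -0.1117] yang 51.9 z [ 0.001  0.002 -1.   ] w -0.0 F [-0.3  0.6  0.4] q [-0.66  0.2   1.45  0.    1.49 -1.56]
```

Call:
carry_out(
  linear=[
    [0.017,0.0216,-0.0055],
    [0.017,0.0216,-0.0055],
    [0.017,0.0216,-0.0055],
    [0.017,0.0216,-0.0055],
    [0.017,0.0216,-0.0135],
    [0.017,0.0216,-0.0135],
    [0.017,0.0216,-0.0135],
    [0.017,0.0216,-0.0135],
  ],
  angular=[
    [0,0,0],
    [0,0,0],
    [0,0,0],
    [0,0,0],
    [0,0,0],
    [0,0,0],
    [0,0,0],
    [0,0,0],
  ],
  hand=[0,0,0,0,0,0,0,0],
)

```text
clock: 30.35
position: [0.5391, -0.1893, 0.4302]
ee_rot: [-0.0, 0.327, 0.945, -0.0]
contact_force: [-1.6, -3.5, 0.6]
width: -0.0001
gripper_force: 1.4
```

```bash
python3 - <<'E'
from h import *
stat(); cv2.imwrite("pics/s11.png",shot("scene")[0])
E
```

```text
t30.35 pos [ 0.5391 -0.1893  0.4302] loc [ 0.0002 -0.0029] yang 51.8 z [-0.001 -0.    -1.   ] w -0.0001 F [-1.6 -3.5  0.6] q [-0.46  0.26  1.47 -0.    1.42 -1.36]
```

View pics/s11.png

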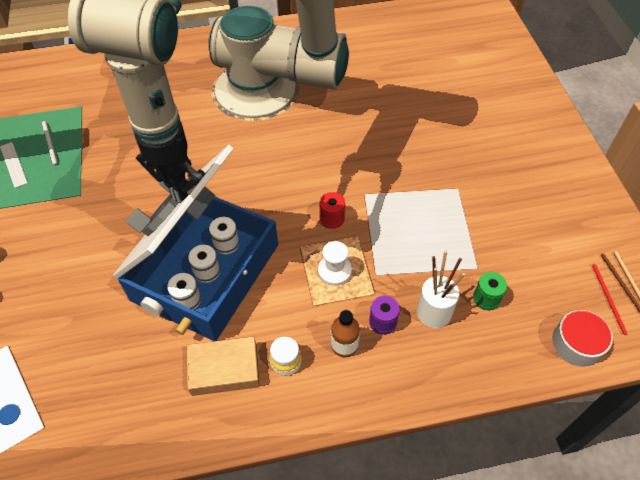

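The lid is at about 50° and following the fingers; everything else is undisturbed.

Call:
carry_out(
  linear=[
    [0.014,0.0178,-0.0205],
    [0.014,0.0178,-0.0205],
    [0.014,0.0178,-0.0205],
    [0.014,0.0178,-0.0205],
    [0.0093,0.0118,-0.027],
    [0.0093,0.0118,-0.027],
    [0.0093,0.0118,-0.027],
    [0.0093,0.0118,-0.027],
  ],
  angular=[
    [0,0,0],
    [0,0,0],
    [0,0,0],
    [0,0,0],
    [0,0,0],
    [0,0,0],
    [0,0,0],
    [0,0,0],
  ],
  hand=[0,0,0,0,0,0,0,0],
)

```text
clock: 31.07
position: [0.5854, -0.1303, 0.3346]
ee_rot: [-0.0, 0.327, 0.945, 0.0]
contact_force: [-1.1, -1.8, 1.5]
width: -0.0001
gripper_force: 1.0
```

Call:
carry_out(
  linear=[
    [0.0043,0.0055,-0.025],
    [0.0043,0.0055,-0.025],
    [0.0043,0.0055,-0.02],
    [0,0,0],
    [0,0,0],
  ],
  angular=[
    [0,0,0],
    [0,0,0],
    [0,0,0],
    [0,0,0],
    [0,0,0],
  ],
  hand=[0,0,0,0,0],
)

```text
clock: 31.48
position: [0.5914, -0.1222, 0.2999]
ee_rot: [-0.001, 0.327, 0.945, 0.0]
contact_force: [0.2, 0.1, -0.6]
width: 0.0001
gripper_force: 0.0
```

```bash
python3 - <<'E'
from h import *
stat()
E
```

```text
t31.48 pos [ 0.5914 -0.1222  0.2999] loc [-0.0002  0.0821] yang 51.8 z [-0.002  0.001 -1.   ] w 0.0001 F [ 0.2  0.1 -0.6] q [-0.32  0.39  1.6   0.    1.15 -1.22]
```

Call:
carry_out(
  linear=[
    [0,0,0.01],
    [0.0124,0.0157,0.004],
    [0.0124,0.0157,0],
    [0,0,-0.02],
    [0,0,-0.015],
    [0,0,-0.015],
    [0,0,-0.01],
    [0,0,0],
  ],
  angular=[
    [0,0,0],
    [0,0,0],
    [0,0,0],
    [0,0,0],
    [0,0,0],
    [0,0,0],
    [0,0,0],
    [0,0,0],
  ],
  hand=[0,0,0,0,0,0,0,0],
)

```text
clock: 32.15
position: [0.6033, -0.1069, 0.2768]
ee_rot: [-0.001, 0.327, 0.945, -0.0]
contact_force: [-0.3, 0.1, -0.5]
width: 0.0005
gripper_force: 0.0
```

Call:
carry_out(
  linear=[
    [0,0,-0.005],
    [0,0,-0.005],
    [0,0,0],
  ],
  angular=[
    [0,0,0],
    [0,0,0],
    [0,0,0],
  ],
  hand=[0,0,0],
)

```text
clock: 32.4
position: [0.6032, -0.1071, 0.2752]
ee_rot: [-0.0, 0.327, 0.945, -0.0]
contact_force: [-5.3, 1.3, 14.1]
width: -0.0003
gripper_force: 7.2
```

```bash
python3 - <<'E'
from h import *
stat()
E
```

```text
t32.40 pos [ 0.6032 -0.1071  0.2752] loc [-0.0003  0.1014] yang 51.8 z [-0.001  0.    -1.   ] w -0.0003 F [-5.3  1.3 14.1] q [-0.29  0.43  1.61 -0.    1.1  -1.19]
```

Call:
carry_out(
  linear=[
    [0,0,-0.006],
    [0,0,-0.004],
    [0,0,0],
    [0,0,0],
  ],
  angular=[
    [0,0,0],
    [0,0,0],
    [0,0,0],
    [0,0,0],
  ],
  hand=[0,0,0,0],
)

```text
clock: 32.73
position: [0.6029, -0.1069, 0.2748]
ee_rot: [0.001, 0.327, 0.945, -0.0]
contact_force: [-11.0, 4.1, 35.9]
width: -0.0001
gripper_force: 18.1
```

Call:
carry_out(
  linear=[
    [0,0,0.05],
    [0,0,0.07],
    [0,0,0.07],
    [0,0,0.06],
    [-0.04,-0.05,0.03],
    [-0.04,-0.05,0],
    [-0.039,-0.05,0],
    [0,0,0],
  ],
  angular=[
    [0,0,0],
    [0,0,0],
    [0,0,0],
    [0,0,0],
    [0,0,0],
    [0,0,0],
    [0,0,0],
    [0,0,0],
  ],
  hand=[0.5,0.5,0.5,0.5,0.5,0.5,0.5,0.5],
)

```text
clock: 33.4
position: [0.5412, -0.1856, 0.4082]
ee_rot: [-0.001, 0.329, 0.944, -0.002]
contact_force: [-0.0, -0.5, 0.1]
width: 0.0425
gripper_force: 0.0
```

Call:
carry_out(
  linear=[
    [0,0,0],
    [0,0,0],
  ],
  angular=[
    [0,0,0],
    [0,0,0],
  ],
  hand=[0.5,0.5],
)

```text
clock: 33.57
position: [0.5443, -0.1822, 0.4077]
ee_rot: [-0.0, 0.328, 0.945, 0.0]
contact_force: [-0.5, 1.3, -0.1]
width: 0.0426
gripper_force: 0.0
```

```bash
python3 - <<'E'
from h import *
stat(); im,C,_=shot("wrist"); cv2.imwrite("pics/w12.png",im)
for l,z in[((0,.005),.102),((0,.11),.102),((.13,.127),.102),((-.13,.127),.102),((.13,-.105),.102),((-.043,.024),.15)]: print(l,np.round(proj(C,[*glob(l),z])))
E
```

```text
t33.57 pos [ 0.5443 -0.1822  0.4077] loc [-0.0001  0.0059] yang 51.8 z [-0.     0.001 -1.   ] w 0.0426 F [-0.5  1.3 -0.1] q [-0.44  0.27  1.5   0.    1.37 -1.35]
(0, 0.005) [318. 235.]
(0, 0.11) [442. 235.]
(0.13, 0.127) [444. 364.]
(-0.13, 0.127) [485.  64.]
(0.13, -0.105) [205. 364.]
(-0.043, 0.024) [346. 194.]
```

View pics/w12.png

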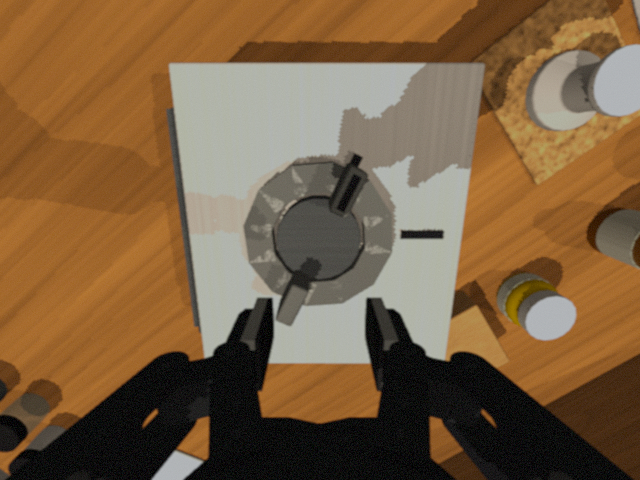

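The lid is shut: its corners at (485,64) and (444,364) match the prediction for shut. The pointer lug is at about (348,188), and the mark runs from (401,234) to (443,234). Measuring the collar's angle now.

```bash
cat >> h.py <<'E'
def lug(im,C,box,thr=45):
    x0,y0,x1,y1=box; g=im[y0:y1,x0:x1].max(2); m=((g<thr)*255).astype(np.uint8)
    n,l,s,c=cv2.connectedComponentsWithStats(m)
    for i in range(1,n):
        if s[i,4]<20: continue
        uv=c[i]+[x0,y0]
        for z in(.150,.118,.102):
            L=loc(cast(C,uv,z))-[0,.005]; print(np.round(uv,1),s[i,:],z,"r %.4f ang %.3f j %.3f"%(np.hypot(*L),np.arctan2(L[1],L[0]),np.pi/2+1.3-np.arctan2(L[1],L[0])))
E
python3 - <<'E'
from h import *
im=cv2.imread("pics/w12.png"); C=cam("wrist",manip.get_state())
for t in(45,60): lug(im,C,(320,145,385,225),t)
lug(im,C,(395,220,450,250),60)
E
```

```text
[342.2 178.6] [  0  10  41  54 334] 0.15 r 0.0556 ang 2.839 j 0.031
[342.2 178.6] [  0  10  41  54 334] 0.118 r 0.0527 ang 2.778 j 0.093
[342.2 178.6] [  0  10  41  54 334] 0.102 r 0.0514 ang 2.745 j 0.126
[348.4 192.6] [ 17  29  24  38 345] 0.15 r 0.0484 ang 2.696 j 0.175
[348.4 192.6] [ 17  29  24  38 345] 0.118 r 0.0453 ang 2.591 j 0.279
[348.4 192.6] [ 17  29  24  38 345] 0.102 r 0.0440 ang 2.534 j 0.337
[344.  185.3] [   0    9   44   62 1059] 0.15 r 0.0517 ang 2.790 j 0.080
[344.  185.3] [   0    9   44   62 1059] 0.118 r 0.0486 ang 2.713 j 0.158
[344.  185.3] [   0    9   44   62 1059] 0.102 r 0.0471 ang 2.671 j 0.200
[421.7 234. ] [  7  11  41   7 281] 0.15 r 0.0745 ang 1.768 j 1.103
[421.7 234. ] [  7  11  41   7 281] 0.118 r 0.0834 ang 1.636 j 1.234
[421.7 234. ] [  7  11  41   7 281] 0.102 r 0.0883 ang 1.581 j 1.290
```

Call:
carry_out(
  linear=[
    [-0.007,0.014,0],
    [-0.007,0.014,0],
    [-0.007,0.014,0],
    [-0.007,0.014,0],
    [-0.0075,0.014,0],
    [-0.007,0.0126,0],
    [0,0,0],
    [0,0,0],
  ],
  angular=[
    [0,0,-0.93],
    [0,0,-0.93],
    [0,0,-0.93],
    [0,0,-0.93],
    [0,0,-0.93],
    [0,0,-0.93],
    [0,0,0],
    [0,0,0],
  ],
  hand=[0.5,0.5,0.5,0.5,0.5,0.5,0.5,0.5],
)

```text
clock: 34.28
position: [0.5236, -0.14, 0.408]
ee_rot: [-0.0, 0.527, 0.85, 0.0]
contact_force: [-0.1, 0.9, 0.5]
width: 0.0426
gripper_force: 0.0
```

```bash
python3 - <<'E'
from h import *
stat(); im,C,_=shot("wrist"); cv2.imwrite("pics/w13.png",im)
for l,z in[((-.0424,.0252),.15),((0,.005),.102),((0,.093),.102)]: print(l,np.round(proj(C,[*glob(l),z])))
lug(im,C,(290,180,355,280),45)
E
```

```text
t34.28 pos [ 0.5236 -0.14    0.408 ] loc [-0.0424  0.0263] yang 26.4 z [ 0.  0. -1.] w 0.0426 F [-0.1  0.9  0.5] q [-0.39  0.22  1.57  0.    1.35 -0.85]
(-0.0424, 0.0252) [318. 254.]
(0, 0.005) [318. 286.]
(0, 0.093) [411. 245.]
[316.8 220.8] [  0  27  49  22 279] 0.15 r 0.0711 ang 2.712 j 0.159
[316.8 220.8] [  0  27  49  22 279] 0.118 r 0.0633 ang 2.716 j 0.155
[316.8 220.8] [  0  27  49  22 279] 0.102 r 0.0594 ang 2.719 j 0.152
[317.5 252.5] [ 25  56   6  34 195] 0.15 r 0.0479 ang 2.710 j 0.161
[317.5 252.5] [ 25  56   6  34 195] 0.118 r 0.0368 ang 2.716 j 0.155
[317.5 252.5] [ 25  56   6  34 195] 0.102 r 0.0313 ang 2.721 j 0.150
[298.6 258.1] [ 0 72 18 14 85] 0.15 r 0.0458 ang 3.010 j -0.139
[298.6 258.1] [ 0 72 18 14 85] 0.118 r 0.0357 ang -3.119 j 5.989
[298.6 258.1] [ 0 72 18 14 85] 0.102 r 0.0312 ang -3.005 j 5.876
[338.5 259.6] [38 72 24 20 93] 0.15 r 0.0449 ang 2.368 j 0.503
[338.5 259.6] [38 72 24 20 93] 0.118 r 0.0348 ang 2.202 j 0.669
[338.5 259.6] [38 72 24 20 93] 0.102 r 0.0303 ang 2.079 j 0.792
```

View pics/w13.png

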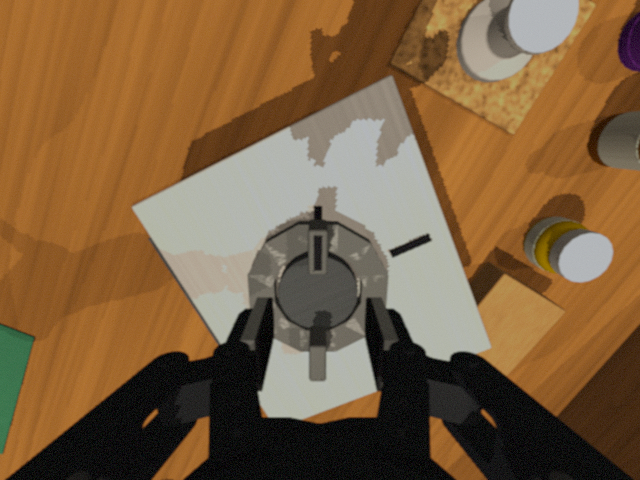

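The stripe at (317,252) sits exactly between the fingers, and the collar reads about 0.16 rad. Descending to grip the lug.

Call:
carry_out(
  linear=[
    [0,0,-0.05],
    [0,0,-0.06],
    [0,0,-0.05],
    [0,0,-0.04],
    [0,0,-0.022],
    [0,0,0],
    [0,0,0],
    [0,0,0],
  ],
  angular=[
    [0,0,0],
    [0,0,0],
    [0,0,0],
    [0,0,0],
    [0,0,0],
    [0,0,0],
    [0,0,0],
    [0,0,0],
  ],
  hand=[0.5,0.5,0.5,0.5,0.5,0.5,0.5,0.5],
)

```text
clock: 35.0
position: [0.5239, -0.1412, 0.298]
ee_rot: [0.001, 0.528, 0.849, 0.0]
contact_force: [-0.4, 0.3, 0.5]
width: 0.0423
gripper_force: 0.0
```

Call:
carry_out(
  linear=[
    [0,0,0],
    [0,0,0],
    [0,0,0],
    [0,0,0],
    [0,0,0],
    [0,0,0],
  ],
  angular=[
    [0,0,0],
    [0,0,0],
    [0,0,0],
    [0,0,0],
    [0,0,0],
    [0,0,0],
  ],
  hand=[0,0,0,0,0,0],
  force=30,
)

```text
clock: 35.5
position: [0.5232, -0.1411, 0.2983]
ee_rot: [0.001, 0.528, 0.849, -0.0]
contact_force: [-2.0, -0.6, 6.0]
width: 0.0135
gripper_force: 32.4
```

```bash
python3 - <<'E'
from h import *
s=stat(); L=loc(s["position"])-[0,.005]; r=np.hypot(*L); a=np.arctan2(L[1],L[0]); j0=np.pi/2+1.3-a
print("r",r,"j",j0)
# arc rows for reference
n=18; P=s["position"][:2]; d=(1.3-j0)/n; print("turn share/row",-d/.08)
ax=glob((0,.005)); v=P-ax
for i in range(1,n+1):
    w=R.from_euler('z',-d*i).as_matrix()[:2,:2]@v; p=R.from_euler('z',-d*(i-1)).as_matrix()[:2,:2]@v
    print(np.round((w-p)/.5,4).tolist())
E
```

```text
t35.50 pos [ 0.5232 -0.1411  0.2983] loc [-0.0421  0.0251] yang 26.2 z [ 0.001 -0.001 -1.   ] w 0.0135 F [-2.  -0.6  6. ] q [-0.39  0.31  1.74 -0.    1.09 -0.85]
r 0.0466324505663233 j 0.17542590550527004
turn share/row -0.7809542322880069
[0.0053, 0.0024]
[0.0054, 0.0021]
[0.0056, 0.0017]
[0.0057, 0.0014]
[0.0057, 0.001]
[0.0058, 0.0007]
[0.0058, 0.0003]
[0.0058, -0.0001]
[0.0058, -0.0004]
[0.0058, -0.0008]
[0.0057, -0.0011]
[0.0056, -0.0015]
[0.0055, -0.0019]
[0.0054, -0.0022]
[0.0053, -0.0025]
[0.0051, -0.0028]
[0.0049, -0.0032]
[0.0047, -0.0035]
```

Call:
carry_out(
  linear=[
    [0.0053,0.0024,0],
    [0.0054,0.0021,0],
    [0.0056,0.0017,0],
    [0.0057,0.0014,0],
    [0.0057,0.001,0],
    [0.0058,0.0007,0],
    [0.0058,0.0003,0],
    [0.0058,-0.0001,0],
  ],
  angular=[
    [0,0,-0.78],
    [0,0,-0.78],
    [0,0,-0.78],
    [0,0,-0.78],
    [0,0,-0.78],
    [0,0,-0.78],
    [0,0,-0.78],
    [0,0,-0.78],
  ],
  hand=[0,0,0,0,0,0,0,0],
)

```text
clock: 36.17
position: [0.5452, -0.1365, 0.2983]
ee_rot: [0.0, 0.722, 0.692, -0.001]
contact_force: [-3.9, -2.5, 7.4]
width: 0.0133
gripper_force: 32.4
```

Call:
carry_out(
  linear=[
    [0.0058,-0.0004,0],
    [0.0058,-0.0008,0],
    [0.0057,-0.0011,0],
    [0.0056,-0.0015,0],
    [0.0055,-0.0019,0],
    [0.0054,-0.0022,0],
    [0,0,0],
    [0,0,0],
  ],
  angular=[
    [0,0,-0.78],
    [0,0,-0.78],
    [0,0,-0.78],
    [0,0,-0.78],
    [0,0,-0.78],
    [0,0,-0.78],
    [0,0,0],
    [0,0,0],
  ],
  hand=[0,0,0,0,0,0,0,0],
)

```text
clock: 36.83
position: [0.5619, -0.1406, 0.2983]
ee_rot: [0.0, 0.838, 0.546, -0.001]
contact_force: [-4.4, -1.5, 7.6]
width: 0.0134
gripper_force: 33.0
```

```bash
python3 - <<'E'
from h import *
s=stat(); L=loc(s["position"])-[0,.005]; print("r",np.hypot(*L),"j",np.pi/2+1.3-np.arctan2(L[1],L[0]))
E
```

```text
t36.83 pos [ 0.5619 -0.1406  0.2983] loc [-0.0121  0.0495] yang -23.8 z [-0.001 -0.001 -1.   ] w 0.0134 F [-4.4 -1.5  7.6] q [-0.36  0.36  1.66 -0.    1.12  0.05]
r 0.046101506359025955 j 1.0354590819509044
```

Call:
carry_out(
  linear=[
    [0.0053,-0.0025,0],
    [0.0051,-0.0028,0],
    [0.0049,-0.0032,0],
    [0.0048,-0.0036,0],
    [0,0,0],
    [0,0,0],
  ],
  angular=[
    [0,0,-0.78],
    [0,0,-0.78],
    [0,0,-0.78],
    [0,0,-0.79],
    [0,0,0],
    [0,0,0],
  ],
  hand=[0,0,0,0,0,0],
)

```text
clock: 37.33
position: [0.5716, -0.1465, 0.2983]
ee_rot: [-0.0, 0.9, 0.437, -0.001]
contact_force: [-5.3, -1.4, 7.8]
width: 0.0132
gripper_force: 33.1
```

```bash
python3 - <<'E'
from h import *
s=stat(); L=loc(s["position"])-[0,.005]; print("r",np.hypot(*L),"j",np.pi/2+1.3-np.arctan2(L[1],L[0]))
E
```

```text
t37.33 pos [ 0.5716 -0.1465  0.2983] loc [-0.0007  0.0508] yang -38.2 z [-0.002 -0.001 -1.   ] w 0.0132 F [-5.3 -1.4  7.8] q [-0.37  0.37  1.63 -0.    1.13  0.3 ]
r 0.04583525063613955 j 1.2840838369221328
```

Call:
carry_out(
  linear=[
    [0,0,0],
    [0,0,0],
    [0,0,0],
    [0,0,0],
    [0,0,0.04],
    [0,0,0.07],
    [0,0,0.07],
    [0,0,0.06],
  ],
  angular=[
    [0,0,0],
    [0,0,0],
    [0,0,0],
    [0,0,0],
    [0,0,0],
    [0,0,0],
    [0,0,0],
    [0,0,0],
  ],
  hand=[0.5,0.5,0.5,0.5,0.5,0.5,0.5,0.5],
)

```text
clock: 38.0
position: [0.5728, -0.146, 0.4189]
ee_rot: [0.0, 0.899, 0.437, 0.0]
contact_force: [0.5, -0.4, -0.5]
width: 0.0427
gripper_force: 0.0
```

Call:
carry_out(
  linear=[
    [0,0,0],
    [0,0,0],
    [0,0,0],
  ],
  angular=[
    [0,0,0],
    [0,0,0],
    [0,0,0],
  ],
  hand=[0.5,0.5,0.5],
)

```text
clock: 38.25
position: [0.5724, -0.1459, 0.4164]
ee_rot: [-0.0, 0.899, 0.437, -0.0]
contact_force: [0.4, -0.1, 0.2]
width: 0.0426
gripper_force: 0.0
```

```bash
python3 - <<'E'
from h import *
stat(); im,C,_=shot("wrist"); s=shot("scene")[0]
cv2.imwrite("pics/v14.png",np.hstack([cv2.resize(im,(400,300)),cv2.resize(s,(400,300))]))
print(proj(C,[*glob((0,.052)),.15])); lug(im,C,(285,130,360,285),50)
E
```

```text
t38.25 pos [ 0.5724 -0.1459  0.4164] loc [-0.0004  0.0518] yang -38.2 z [-0.001  0.    -1.   ] w 0.0426 F [ 0.4 -0.1  0.2] q [-0.37  0.29  1.45  0.    1.4   0.3 ]
[320.20173739 248.60877814]
[318.1 201.5] [  9  35  45  62 482] 0.15 r 0.0820 ang 1.589 j 1.281
[318.1 201.5] [  9  35  45  62 482] 0.118 r 0.0762 ang 1.592 j 1.279
[318.1 201.5] [  9  35  45  62 482] 0.102 r 0.0732 ang 1.593 j 1.278
[318.5 249.3] [ 31 103   7  33 194] 0.15 r 0.0465 ang 1.598 j 1.273
[318.5 249.3] [ 31 103   7  33 194] 0.118 r 0.0358 ang 1.606 j 1.264
[318.5 249.3] [ 31 103   7  33 194] 0.102 r 0.0304 ang 1.613 j 1.258
[298.2 256.6] [  0 118  25  23 104] 0.15 r 0.0439 ang 1.953 j 0.918
[298.2 256.6] [  0 118  25  23 104] 0.118 r 0.0346 ang 2.133 j 0.738
[298.2 256.6] [  0 118  25  23 104] 0.102 r 0.0306 ang 2.262 j 0.609
[337.8 255.8] [ 44 120  21  17  79] 0.15 r 0.0434 ang 1.265 j 1.606
[337.8 255.8] [ 44 120  21  17  79] 0.118 r 0.0335 ang 1.107 j 1.764
[337.8 255.8] [ 44 120  21  17  79] 0.102 r 0.0290 ang 0.990 j 1.881
```

View pics/v14.png

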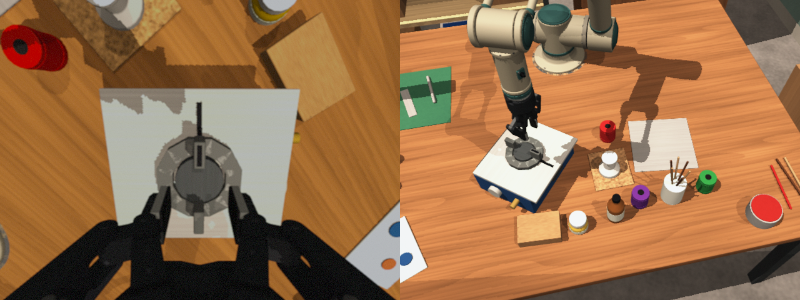

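The pointer is in line with the mark (about 1.28 rad), the lid is shut, the casting stands on the mat, and the arm is clear.

```bash
python3 -c "
from rig import manip
print(manip.sign_off())"
```

```text
the job is handed in; nothing more can be done
None
```

The job is handed in: by the last pictures and measurements, the casting stands on the mat, all three moulds stand in the chamber, the lid is snapped shut and the collar is at the locked mark (about 1.28 rad); the hand-in returned no verdict.

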